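# Dry-fit a hinge pin with its spacers

### The arm

A 7-joint arm with a two-finger parallel gripper is mounted at the origin on a cart in front of the work surface, level with it; the furniture and walls round the work are solid. World frame = base frame: x ahead of the robot, y to its left, z up, the work surface at z = 0. Lengths are in m, angles in rad, forces in N, time in s.
With the tool pointing down it reaches from about 0.35 to 0.9 m from the base axis. Payload 8.1 kg.
Tool frame: the origin (TCP) lies midway between the tips of the shut fingers; the grasp point (between the pads) lies 19 mm behind it; z points along the fingers, y is the line along which they close (so a half turn about z gives the same grasp; the last joint's range is limited). The gripper opens to 85 mm and grips with 20 to 120 N. Pads are 22 mm wide; open, the fingers measure 114 mm over their backs; the gripper's body (76 mm by 85 mm) begins 54 mm behind the grasp point. The pads swing forward as they close: fully open they stand 13 mm farther back than shut.
Start: joints at [1.068, 0.434, 0.025, 1.573, -0.012, 1.134, -0.075], TCP at [0.243, -0.576, 0.205] pointing down, gripper open.
Joint ranges: [-2.62, 2.62], [-0.44, 2.09], [-1.27, 1.32], [0.08, 2.57], [-1.32, 4.46], [0.12, 2], [-2.74, 2.74]. Speed limits (rad/s): [2.22, 2.22, 3.01, 3.01, 3.14, 3.14, 3.14].

### API

Orientations are given as a unit quaternion [x, y, z, w].
In Python, from plant import * gives the robot as it stands.
- The arm moves only by the tool arm_command, never from a script. Its argument "steps" is a list of rows, each a list of 7 numbers: the closure, from -1 (fully open) to 1 (shut), so that 0 is half open, then the shift along the tool's x, y, z each as a share of 100 cm, from -1 to 1, then the turn, a rotation vector about the tool's x, y, z each as a share of pi rad, from -1 to 1. A call has 1 to 5 rows; each row is the pose to reach, as a shift and turn from the pose commanded when the call began, along the tool's axes at that moment, turning the shorter way round; what a row does not reach only later rows make up. A row lasts 1/12 s, in which the tool goes at most 41.7 mm and 7.16 degrees, less where a joint would pass 70% of its speed; a pose out of reach is approached as far as the arm can. A call with a number of a shift or a turn outside -1 to 1 is refused whole. A call with a gripper value outside its range is refused whole. The fingers move at their own pace and stop on an object; "force" is the grip in N (left out, the last holds). Time passes only in rows, so rows that repeat a pose let the fingers close. It gives the time, the measured TCP pose, the force, the opening and the grip force at its end, in the units of the state.
- observe(): the state, without advancing time (a new reading comes with each control period).
- grab_frame(name): name is "side" or "top"; returns a dict with "color" (384x512x3 uint8, blue, green, red), "range_z" (384x512 float32, m along the optical axis (not along the pixel's ray), 0 where there is no reading), "fov_y" (degrees; the focal length in pixels is half the picture's height over the tangent of half this angle, whatever the lens; pixels are square), "cx", "cy" (the principal point, pixels), "rvec" (rotation vector, rad) and "tvec" (3), from world to camera coordinates, as OpenCV has them. Camera axes: x right, y down, z forward; pixel columns grow to the right and rows downward; lengths in m; the calibration is good to about 2 mm. A picture is of the moment at which its call begins.
- finish_job(): hands the job in; it is judged then, once.
The state is a dict: "time": time; "joint_pos": joint angles; "qvel": joint speeds; "joint_efforts": joint torques, N m; "ee_pos": TCP position; "tool_rot": TCP orientation; "force": force on the tool from outside, world axes, zero at the start; "moment": the same for the moment, N m; "finger_gap": finger opening in m; "grasp_force": force on a finger pad.
Only numpy, scipy, OpenCV 4.12 (cv2) and the standard library are available. Lean on these libraries where they do the work, as an engineer would, in place of code of your own. Each camera call takes 0.05 s, during which the arm holds its last target. There are 200 camera calls.

### The job

Dry-fit this hinge: lay the wide brass spacer centred on the upper bushing of the blue bracket, then the smaller dark steel spacer centred on top of it. Then take the red-handled hinge pin from its stand and thread it down through the spacers and the upper bushing and on through the lower bushing, until its tip sticks out below the lower lug. Finish while still holding the pin there, straight and still, with its collar hovering clear of the spacers instead of resting on them, so that I can get at both ends; leave the mug, the blue bin and the caliper where they are.

Things in the scene. Friction and masses are not known exactly. Their poses are not given: they have to be found in the camera images.
- bracket: Fixed bracket: steel foot 130x90x10 mm, blue column (x = 53 to 75 mm, top at 96 mm), two blue lugs 50 mm wide from it to x = -25 mm, at z = 40 to 52 and 84 to 96 mm. Brass bushings bored 16 mm: the lower's top at 55 mm; the upper, 36 mm wide, up to 104 mm. Origin on the table under the bushings' common vertical axis, z up, column at +x. Open between the foot and the lower lug.
- bracket_seat (a point): Point on the bushing axis at the flat top of the upper bushing (104 mm above the table), where the brass spacer belongs; axes as the bracket's.
- brass_spacer: Loose flat brass ring, 52 mm outside, 22 mm bore, 10 mm thick, lying on the table; origin at the centre of its underside, z up. About 80 g.
- steel_spacer: Loose flat dark steel ring, 44 mm outside, 22 mm bore, 10 mm thick, lying on the table; origin at the centre of its underside, z up. About 70 g.
- hinge_pin: Loose hinge pin, about 180 g, upright in its stand. Origin at its lower tip, z up its axis. Shaft 12 mm thick, 100 mm long from tip to collar, the last 10 mm tapering to 6 mm; steel collar 28 mm wide from 100 to 105 mm; round red grip with black bands, 22 mm in diameter, from 105 to 147 mm.
- pin_collar (a point): Centre of the underside of the pin's collar, 100 mm above the tip; axes as the pin's.
- pin_stand: Fixed stand: foot plate 76x76x8 mm and an upright grey tube, 32 mm outside, 15 mm bore, its top at z = 110 mm. The pin hangs in it by its collar, tip 10 mm above the table. Origin on the table under the tube's axis.
- mug: Blue-grey mug, 80 mm across, 92 mm high; bystander. Origin at the centre of its underside.
- bin_blue: Small blue bin of nuts, 100x69x51 mm; bystander. Origin at the centre of its underside.
- caliper: Caliper lying flat, 60x200x9 mm; bystander. Origin at the centre of its underside.
Things that resemble listed ones, but are neither listed nor needed, are in the scene too. Of the things shaped like the steel_spacer, the steel one is meant.

How it is judged:
On the way, in this order (a step that is already met when the one before it is completed fails the run):
1. the brass spacer lies flat and centred on the upper bushing, let go (horizontal distance between brass_spacer and bracket_seat below 0.005 m and z of brass_spacer in the frame of bracket_seat between -0.003 and 0.003 m and angle between brass_spacer's own z axis and vertical below 0.1 rad and contact force between the fingers and brass_spacer below 0.1 N), for 0.2 s.
2. the steel spacer lies flat and centred on the brass one, let go (horizontal distance between each of brass_spacer, steel_spacer and bracket_seat below 0.005 m and z of brass_spacer in the frame of bracket_seat between -0.003 and 0.003 m and angle between each of brass_spacer, steel_spacer's own z axis and vertical below 0.1 rad and z of steel_spacer in the frame of bracket_seat between 0.007 and 0.013 m and contact force between the fingers and steel_spacer below 0.1 N), for 0.2 s.
3. the pin's tip has passed down through both spacers and the upper bushing (horizontal distance between hinge_pin and bracket_seat below 0.0045 m and angle between the z axis of hinge_pin and the z axis of bracket, either way round below 0.08 rad and z of hinge_pin in the frame of bracket below 0.083 m), for 0.05 s.
At the end, for the whole second after the job is handed in: The gripper holds the pin still, within 4.5 degrees of upright, tip within 4.5 mm of the bushing axis and 2 mm or more below the lower lug, collar 2 mm or more above the steel spacer, not leaning on the spacers; both spacers flat, steel on brass, within 5 mm of the axis (horizontal distance between each of brass_spacer, steel_spacer and bracket_seat below 0.005 m and z of brass_spacer in the frame of bracket_seat between -0.003 and 0.003 m and angle between each of brass_spacer, steel_spacer's own z axis and vertical below 0.1 rad and z of steel_spacer in the frame of bracket_seat between 0.007 and 0.013 m and horizontal distance between hinge_pin and bracket_seat below 0.0045 m and angle between the z axis of hinge_pin and the z axis of bracket, either way round below 0.08 rad and z of hinge_pin in the frame of bracket below 0.038 m and contact force between the fingers and hinge_pin above 2 N and z of pin_collar in the frame of steel_spacer above 0.012 m and contact force between hinge_pin and steel_spacer below 0.8 N and contact force between hinge_pin and brass_spacer below 0.8 N and linear speed of hinge_pin below 0.02 m/s); the arm keeps its last pose, push and grip.
It fails at once if the mug is moved by more than 30 mm (distance of mug from where it was at the start of the episode above 0.03 m).
It fails at once if the blue bin is moved by more than 30 mm (distance of bin_blue from where it was at the start of the episode above 0.03 m).
It fails at once if the caliper is moved by more than 30 mm (distance of caliper from where it was at the start of the episode above 0.03 m).
It also fails if it takes over 72 s, if anything falls off the work surface, if the arm or the gripper's body presses on something with over 40 N, if the wrist force passes 120 N, or if a joint passes its speed limit or range.

## Working session

There is one attempt and no reset: what is moved stays moved. The work goes in short steps, Python scripts to look and compute and a tool call to move; the robot and the scene stay as the last step left them, time stands still between calls to the robot, and variables do not carry over. Pictures are saved under pics/ and viewed, at most 10 in all, crops included, and the job is handed in when it is done.

Besides the shell and the picture viewer there is one more tool, called after "Request:" as a command line: name --pt "numbers of a row" for each row, then --argument value for the rest. arm_command: Moves the arm, as the interface text tells. Shift numbers are shares of 100 cm and turn numbers shares of pi rad, none past 1 either way. Its arguments: {"type":"object","properties":{"steps":{"type":"array","items":{"type":"array","items":{"type":"number"}}},"force":{"type":"number"}},"required":["steps"]}

```bash
mkdir -p pics
cat > h.py <<'E'
from plant import *
import numpy as np, cv2
from scipy.spatial.transform import Rotation as R
def world(f):
    h,w=f["range_z"].shape; fl=h/2/np.tan(np.radians(f["fov_y"])/2)
    v,u=np.mgrid[:h,:w]; z=f["range_z"]
    P=np.stack([(u-f["cx"])/fl*z,(v-f["cy"])/fl*z,z],-1)
    Rm=cv2.Rodrigues(np.array(f["rvec"],float))[0]
    W=(P-np.array(f["tvec"]).ravel())@Rm
    W[z==0]=np.nan
    return W
E
python3 - <<'E'
from h import *
for n in("top","side"):
    f=grab_frame(n); cv2.imwrite(f"pics/{n}0.png",f["color"]); np.save(f"{n}0.npy",world(f)); print(n,{k:f[k] for k in("fov_y","cx","cy","rvec","tvec")})
print(observe())
E
```

```text
top {'fov_y': 43.85652574692021, 'cx': 264.23523098130204, 'cy': 198.52842605285096, 'rvec': array([ 2.24033226, -1.76351163,  0.32029351]), 'tvec': array([-0.05989973,  0.513809  ,  1.57096193])}
side {'fov_y': 52.134366775624166, 'cx': 254.16636590138037, 'cy': 192.76679147688242, 'rvec': array([ 0.13418346, -2.55829119,  1.68542414]), 'tvec': array([0.53046257, 0.08084401, 1.14962643])}
{'time': 0.1, 'joint_pos': array([ 1.06841686,  0.4351536 ,  0.02498791,  1.57399824, -0.01160392,
        1.1340122 , -0.07507206]), 'qvel': array([ 0.0013663 , -0.00296871, -0.00185386, -0.002123  , -0.00145115,
        0.00016648,  0.00092304]), 'joint_efforts': array([ 3.58150101e-03, -6.71749949e+01,  1.02864113e+00, -3.16903031e+01,
        1.58391095e-02,  7.13042478e-03,  7.74920591e-05]), 'ee_pos': array([ 0.24301003, -0.57528856,  0.20390751]), 'tool_rot': array([ 9.80093792e-01,  1.98533750e-01, -2.05744081e-04, -6.82808821e-04]), 'force': array([ 0.08921422,  0.41437653, -0.12724662]), 'moment': array([ 0.03697654,  0.01901919, -0.02915472]), 'grasp_force': 0.0, 'finger_gap': 0.0856254022267565}
```

View pics/top0.png

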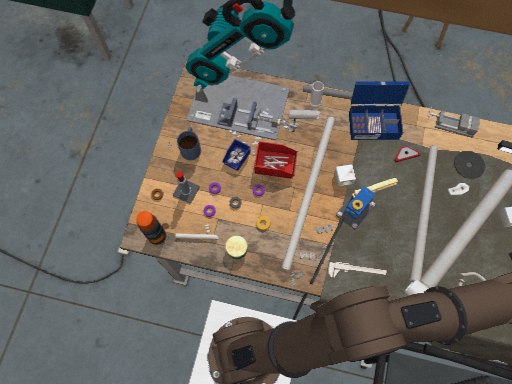

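View pics/side0.png

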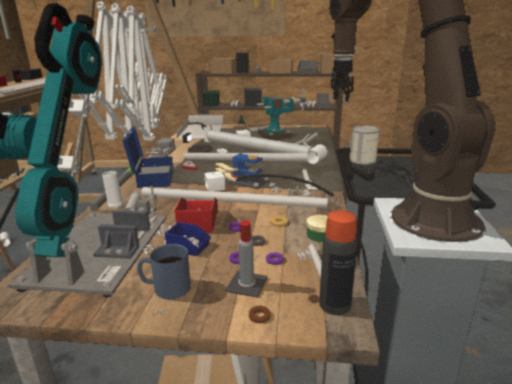

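The top view shows six rings: copper/brown (157,194), purple (215,188), (258,190) and (209,211), dark grey (235,202), yellow (263,223). The bracket is at about (357,203) and the pin stand at (184,186). The dark grey ring fits the steel spacer and the yellow one fits the wide brass spacer, so I'll confirm both in an enlarged crop.

Run:
```python
from h import *
im=cv2.imread("pics/top0.png")[165:245,140:390]
cv2.imwrite("pics/crop0.png",cv2.resize(im,None,fx=3.2,fy=3.2,interpolation=cv2.INTER_CUBIC))
W=np.load("top0.npy")
img=cv2.imread("pics/top0.png")
# elevated small blobs
z=W[...,2]
for n,(u,v) in dict(copper=(157,194),p1=(215,188),p2=(258,190),p3=(209,211),grey=(235,202),yellow=(263,223)).items():
    w=W[v-11:v+12,u-11:u+12].reshape(-1,3); c=img[v-11:v+12,u-11:u+12].reshape(-1,3)
    zt=np.nanmedian(w[:,2]); m=(w[:,2]>zt+.005)&(w[:,2]<zt+.02)
    (x,y),r=cv2.minEnclosingCircle(w[m][:,:2].astype(np.float32)) if m.sum()>3 else ((0,0),0)
    print(n,zt,m.sum(),x,y,2*r,np.median(w[m],0),np.median(c[m],0))
for v in range(180,226,3): print(v,[int(1000*q) for q in z[v,330:386:3]])
```

```text
copper -0.0003449969336112093 94 0.47110646963119507 0.4526374638080597 0.10500247031450272 [0.46843588 0.45801229 0.00880461] [ 42.5  74.5 125. ]
p1 -0.0004003526988180787 100 0.5425843000411987 0.25301527976989746 0.11056116223335266 [0.54262634 0.25612366 0.00763634] [147.   63.5 133. ]
p2 -0.0003890772026635862 106 0.5670787692070007 0.10392071306705475 0.10649023205041885 [0.57074524 0.10018803 0.00736838] [117.  60. 126.]
p3 -0.0004926511519241083 109 0.4497973322868347 0.2536543607711792 0.10876317322254181 [0.45257405 0.25037657 0.00741617] [150.  71. 135.]
grey -0.000245504575999763 101 0.5056355595588684 0.17207033932209015 0.10349864512681961 [0.50549211 0.17039891 0.00816991] [91. 90. 89.]
yellow 0.0003179114573731375 112 0.4460660219192505 0.05155210569500923 0.09955590963363647 [0.45038793 0.0517865  0.00897841] [ 69. 163. 215.]
180 [-2, 2, -6, 44, 47, 49, 51, 36, 39, -1, 4, 2, 0, -7, 0, 3, -3, 3, 1]
183 [-9, 0, -3, 27, 29, 7, 9, 18, 2, -6, 3, 0, -5, -5, 0, -4, 41, 44, 40]
186 [0, 3, -3, 0, 1, 6, -2, 1, -3, -5, -1, -1, -4, 38, 36, 38, 40, 35, 30]
189 [0, 0, 0, 4, -8, -3, 0, -1, 0, 1, 57, 94, 98, 91, 35, 29, 13, 12, 7]
192 [-5, -2, 1, 1, 0, 2, -3, 7, -1, 53, 95, 93, 94, 90, 99, 22, -3, 2, -2]
195 [-5, -5, -6, -4, -9, 2, -2, -1, 8, 98, 93, 96, 93, 90, 95, -4, -3, -2, -5]
198 [-3, -1, -3, 2, -6, 2, 1, 28, 91, 100, 93, 93, 100, 96, 99, -1, -1, 3, 3]
201 [-2, 0, 2, -13, 5, 0, 9, 91, 99, 103, 98, 88, 98, 91, 7, 5, -2, 1, -7]
204 [1, -3, 5, 8, 0, 2, 32, 91, 109, 48, 102, 88, 91, 15, 12, 7, 0, -6, -7]
207 [1, -2, -4, -1, 6, 10, 91, 94, 104, 102, 104, 95, 11, 5, 6, 0, 0, 0, 1]Traceback (most recent call last):
  File "<stdin>", line 13, in <module>
ValueError: cannot convert float NaN to integer
```

View pics/crop0.png

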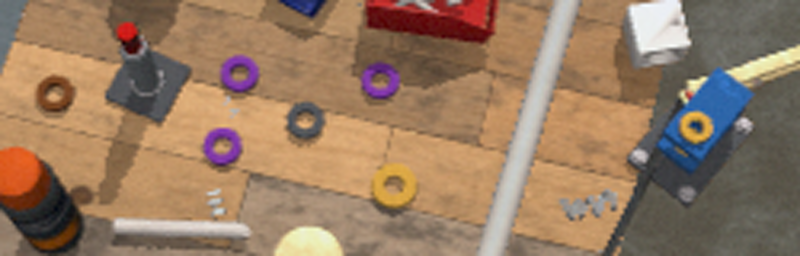

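The crop confirms it. The widest ring is the yellow brass one at (263.1,223.1), and the only dark steel ring is at (235.3,202.5). The copper and purple rings are decoys. The bracket's bushing is at (357.5,204.7) and the red pin is at (180,177). Next I'll measure these more precisely.

```bash
cat >> h.py <<'E'
from scipy.optimize import least_squares
def proj(f,X):
    fl=f["range_z"].shape[0]/2/np.tan(np.radians(f["fov_y"])/2)
    K=np.array([[fl,0,f["cx"]],[0,fl,f["cy"]],[0,0,1]])
    return cv2.projectPoints(np.array(X,float).reshape(-1,3),np.array(f["rvec"],float),np.array(f["tvec"],float),K,None)[0].reshape(-1,2)
t=np.linspace(0,2*np.pi,60,endpoint=False)
def cyl(x,y,z0,z1,d): return np.concatenate([np.c_[x+d/2*np.cos(t),y+d/2*np.sin(t),0*t+z] for z in(z0,z1)])
def cen(poly):
    m=cv2.moments(cv2.convexHull(poly.astype(np.float32))); return np.array([m["m10"]/m["m00"],m["m01"]/m["m00"]]),m["m00"]
def fit(f,uv,z0,z1,d,x0=(.5,.1)):
    r=least_squares(lambda p:cen(proj(f,cyl(*p,z0,z1,d)))[0]-uv,x0); return r.x,cen(proj(f,cyl(*r.x,z0,z1,d)))[1]
def blob(f,uv,lo,hi,r=12,S=4):
    "HSV mask centroid (hull) in upsampled window round uv"
    u,v=map(int,uv); p=f["color"][v-r:v+r+1,u-r:u+r+1]
    p=cv2.resize(p,None,fx=S,fy=S,interpolation=cv2.INTER_CUBIC)
    m=cv2.inRange(cv2.cvtColor(p,cv2.COLOR_BGR2HSV),lo,hi)
    m=cv2.morphologyEx(m,cv2.MORPH_OPEN,np.ones((3,3),np.uint8))
    cs=cv2.findContours(m,cv2.RETR_EXTERNAL,cv2.CHAIN_APPROX_NONE)[0]
    c=max(cs,key=cv2.contourArea); q=(c.reshape(-1,2)+.5)/S-.5+[u-r,v-r]
    k,a=cen(q); return k,a,m
E
python3 - <<'E'
from h import *
Y=((15,120,110),(32,255,255)); G=((0,0,30),(180,60,115)); RD=((0,150,60),(8,255,255))
f=grab_frame("top"); s=grab_frame("side")
cv2.imwrite("pics/s1.png",cv2.resize(s["color"][145:295,215:295],None,fx=4,fy=4,interpolation=cv2.INTER_CUBIC))
out=[]
for n,F,uv,c,z0,z1,d,r in [("brass",f,(263,223),Y,0,.01,.052,12),("steel",f,(235,202),G,0,.01,.044,10),("bush",f,(357,204),Y,.096,.104,.036,9),
  ("brass",s,(279,220),Y,0,.01,.052,11),("steel",s,(258,240),G,0,.01,.044,8),("redtop",f,(181,176),RD,.115,.157,.022,9),("red",s,(246,231),RD,.115,.157,.022,16)]:
    try:
        k,a,m=blob(F,uv,*c,r=r); x,ma=fit(F,k,z0,z1,d); print(n,k.round(2),"area",round(a,1),"model",round(ma,1),"xy",x.round(4))
        out.append(cv2.resize(m,(160,160)))
    except Exception as e: print(n,e)
cv2.imwrite("pics/m1.png",np.hstack(out))
# bracket axis direction via blue upper lug
W=np.load("top0.npy"); hsv=cv2.cvtColor(cv2.imread("pics/top0.png"),cv2.COLOR_BGR2HSV)
m=cv2.inRange(hsv,(95,100,60),(125,255,255))>0; m&=(W[...,2]>.082)&(W[...,2]<.11); m[:,:335]=0;m[:,390:]=0;m[:180]=0;m[230:]=0
p=W[m][:,:2].astype(np.float32); print(cv2.minAreaRect(p),p.mean(0),len(p))
E
```

```text
brass [264.9  221.74] area 241.4 model 166.9 xy [0.4582 0.0462]
steel [235.01 202.13] area 97.7 model 117.4 xy [0.5056 0.1703]
bush [357.   204.37] area 70.2 model 89.5 xy [ 0.5652 -0.2548]
brass [278.41 220.85] area 171.8 model 167.5 xy [0.4565 0.0516]
steel [256.04 241.38] area 133.6 model 163.1 xy [0.5088 0.1754]
redtop [179.11 174.46] area 34.7 model 62.8 xy [0.5141 0.3645]
red [245.27 230.28] area 178.9 model 223.9 xy [0.5101 0.3552]
((0.5868114233016968, -0.26657336950302124), (0.05004989728331566, 0.10112950205802917), 62.88328552246094) [ 0.5903646  -0.26931828] 310
```

View pics/m1.png

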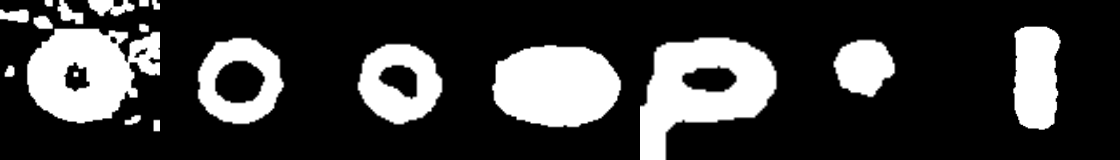

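Run:
```python
from h import *
f=grab_frame("top"); s=grab_frame("side")
for F,uv,r in((f,(263,223),11),(s,(279,220),11)):
  for S in(150,165,180):
    k,a,m=blob(F,uv,(15,S,120),(32,255,255),r=r); x,ma=fit(F,k,0,.01,.052); print(S,k.round(2),a,ma,x.round(4))
for V in (80,90,100,110,120):
    k,a,m=blob(f,(235,202),(0,0,20),(180,70,V),r=9); print(V,k.round(2),a,fit(f,k,0,.01,.044))
    k,a,m=blob(s,(259,240),(0,0,20),(180,70,V),r=8); print(' s',V,k.round(2),a,fit(s,k,0,.01,.044))
```

```text
150 [262.65 222.58] 151.375 167.18111713335384 [0.4532 0.0533]
165 [262.59 222.72] 137.0625 167.22194598987699 [0.4527 0.0534]Traceback (most recent call last):
  File "<stdin>", line 5, in <module>
  File "h.py", line 30, in blob
    c=max(cs,key=cv2.contourArea); q=(c.reshape(-1,2)+.5)/S-.5+[u-r,v-r]
ValueError: max() iterable argument is empty
```

Request:
arm_command --pt "-1 0 0 0 0 0 0.04" --pt "-1 0 0 0 0 0 0.08" --pt "-1 0 0 0 0 0 0.127"

```text
time: 0.55
ee_pos: [0.2431, -0.5757, 0.2046]
tool_rot: [1.0, 0.009, 0.0, -0.0]
force: [-0.2, 0.4, -0.5]
finger_gap: 0.0855
grasp_force: 0.0
```

Request:
arm_command --pt "-1 0.053 -0.157 0 0 0 0" --pt "-1 0.053 -0.157 0 0 0 0" --pt "-1 0.053 -0.157 0 0 0 0" --pt "-1 0.053 -0.157 0 0 0 0"

```text
time: 0.88
ee_pos: [0.2926, -0.4155, 0.2044]
tool_rot: [1.0, 0.012, -0.0, -0.0]
force: [1.5, -0.3, -0.2]
finger_gap: 0.0854
grasp_force: 0.0
```

Request:
arm_command --pt "-1 0.053 -0.157 0 0 0 0" --pt "-1 0.053 -0.157 0 0 0 0" --pt "-1 0.053 -0.157 0 0 0 0" --pt "-1 0.053 -0.157 0 0 0 0"

```text
time: 1.22
ee_pos: [0.3416, -0.2572, 0.2048]
tool_rot: [1.0, 0.012, 0.0, 0.0]
force: [1.8, -1.1, -0.1]
finger_gap: 0.0851
grasp_force: 0.0
```

Request:
arm_command --pt "-1 0.053 -0.157 0 0 0 0" --pt "-1 0.053 -0.157 0 0 0 0" --pt "-1 0.053 -0.157 0 0 0 0" --pt "-1 0.053 -0.157 0 0 0 0"

```text
time: 1.55
ee_pos: [0.3907, -0.0989, 0.205]
tool_rot: [1.0, 0.012, 0.0, 0.0]
force: [1.5, -0.6, -0.7]
finger_gap: 0.0855
grasp_force: 0.0
```

Request:
arm_command --pt "-1 0.053 -0.157 0 0 0 0" --pt "-1 0.053 -0.157 0 0 0 0" --pt "-1 0.053 -0.157 0 0 0 0" --pt "-1 0.053 -0.157 0 0 0 0" --pt "-1 0.053 -0.157 0 0 0 0"

```text
time: 1.97
ee_pos: [0.4414, 0.0658, 0.2053]
tool_rot: [1.0, 0.017, 0.001, -0.002]
force: [1.5, -0.0, 0.8]
finger_gap: 0.0853
grasp_force: 0.0
```

Run:
```python
from h import *
o=observe();print(o["time"],o["ee_pos"],o["tool_rot"],o["joint_pos"],o["force"])
```

```text
1.9667 [0.44139392 0.06578385 0.20529894] [ 0.99985517  0.01683599  0.00136172 -0.00208415] [ 0.07728496  0.17092614 -0.38906607  1.96131967  0.07204749  1.01925215
 -1.88133948] [ 1.50092294 -0.01346558  0.79963899]
```

Request:
arm_command --pt "-0.5 0.012 0.014 0 0 0 0.01" --pt "-0.5 0.012 0.014 0.13 0 0 0.01" --pt "-0.5 0.012 0.014 0.13 0 0 0.01" --pt "-0.5 0.012 0.014 0.13 0 0 0.01" --pt "-0.5 0.012 0.014 0.13 0 0 0.01"

```text
time: 2.38
ee_pos: [0.448, 0.0422, 0.0694]
tool_rot: [1.0, -0.004, -0.004, 0.001]
force: [-1.7, -0.3, -0.9]
finger_gap: 0.0642
grasp_force: 0.0
```

Request:
arm_command --pt "-0.5 0 0 0 0 0 0" --pt "-0.5 0 0 0 0 0 0"

```text
time: 2.55
ee_pos: [0.4528, 0.0437, 0.0759]
tool_rot: [1.0, -0.003, 0.0, -0.0]
force: [0.9, -0.3, -0.1]
finger_gap: 0.0644
grasp_force: 0.0
```

Run:
```python
from h import *
o=observe();print(o["time"],o["ee_pos"],o["tool_rot"],o["joint_pos"],o["force"],o["finger_gap"])
f=grab_frame("side"); cv2.imwrite("pics/s2.png",cv2.resize(f["color"][140:260,200:340],None,fx=5,fy=5,interpolation=cv2.INTER_CUBIC))
print(proj(f,[o["ee_pos"]]))
```

```text
2.55 [0.45284904 0.04365096 0.07590897] [ 9.99994039e-01 -3.43547064e-03  3.44591435e-04 -2.81756587e-05] [ 0.05713668  0.35473702 -0.33703389  2.10418169  0.17769573  0.70826921
 -1.97348411] [ 0.94596347 -0.25528967 -0.06788435] 0.06442341109582388
[[280.05532703 197.58816019]]
```

View pics/s2.png

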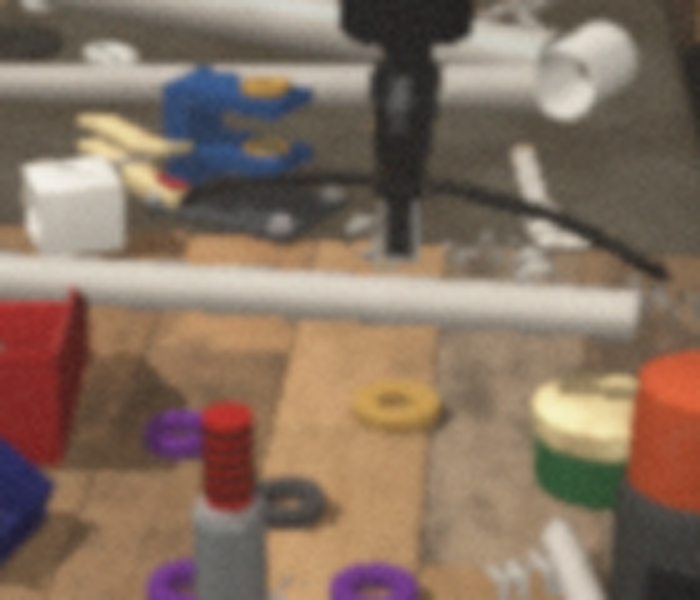

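Run:
```python
from h import *
f=grab_frame("side");o=observe();print(o["time"],o["ee_pos"],o["tool_rot"],o["qvel"].round(3),o["force"])
for z in(.07,.08,.09,.1):print(z,proj(f,[[.4528,.0757,z]]))
```

```text
2.65 [0.45391595 0.04390024 0.07689458] [ 9.99991933e-01 -3.51661969e-03  1.92882393e-03 -2.14460711e-04] [ 0.    -0.006 -0.002  0.005  0.002 -0.009 -0.006] [1.47553735 0.48533679 0.317637  ]
0.07 [[279.43357056 204.11871364]]
0.08 [[279.47218044 200.8775213 ]]
0.09 [[279.51106803 197.61301617]]
0.1 [[279.55023634 194.32494582]]
```

Run:
```python
from h import *
f=grab_frame("side");W=world(f)
for v in range(172,200,2): print(v,[tuple((1000*W[v,u]).round().astype(int)) if np.isfinite(W[v,u,0]) else None for u in(277,279,281)])
T=grab_frame("top");W=world(T);o=observe()["ee_pos"]
m=(abs(W[...,0]-o[0])<.06)&(abs(W[...,1]-o[1])<.08)&(W[...,2]>.05)&(W[...,2]<.3)
print(m.sum(), proj(T,[o]))
cv2.imwrite("pics/t2.png",np.hstack([cv2.resize(T["color"][170:250,215:315],None,fx=4,fy=4,interpolation=cv2.INTER_CUBIC)]))
```

```text
172 [(np.int64(461), np.int64(72), np.int64(165)), (np.int64(458), np.int64(10), np.int64(142)), (np.int64(453), np.int64(11), np.int64(142))]
174 [(np.int64(460), np.int64(76), np.int64(160)), (np.int64(458), np.int64(9), np.int64(135)), (np.int64(453), np.int64(11), np.int64(136))]
176 [(np.int64(459), np.int64(105), np.int64(165)), (np.int64(453), np.int64(103), np.int64(165)), (np.int64(448), np.int64(104), np.int64(165))]
178 [(np.int64(459), np.int64(106), np.int64(160)), (np.int64(453), np.int64(106), np.int64(160)), (np.int64(448), np.int64(103), np.int64(159))]
180 [(np.int64(460), np.int64(89), np.int64(148)), (np.int64(454), np.int64(90), np.int64(148)), (np.int64(449), np.int64(88), np.int64(148))]
182 [(np.int64(460), np.int64(86), np.int64(141)), (np.int64(454), np.int64(83), np.int64(140)), (np.int64(449), np.int64(88), np.int64(142))]
184 [(np.int64(459), np.int64(89), np.int64(136)), (np.int64(454), np.int64(89), np.int64(136)), (np.int64(448), np.int64(90), np.int64(137))]
186 [(np.int64(459), np.int64(87), np.int64(129)), (np.int64(454), np.int64(89), np.int64(130)
[... 241 characters left out ...]
, (np.int64(454), np.int64(86), np.int64(117)), (np.int64(449), np.int64(85), np.int64(117))]
192 [(np.int64(474), np.int64(-174), np.int64(0)), (np.int64(466), np.int64(-155), np.int64(8)), (np.int64(461), np.int64(-175), np.int64(0))]
194 [(np.int64(473), np.int64(-153), np.int64(2)), (np.int64(466), np.int64(-154), np.int64(1)), (np.int64(460), np.int64(-159), np.int64(-1))]
196 [(np.int64(468), np.int64(-68), np.int64(32)), (np.int64(462), np.int64(-67), np.int64(32)), (np.int64(455), np.int64(-66), np.int64(33))]
198 [(np.int64(468), np.int64(-64), np.int64(26)), (np.int64(461), np.int64(-65), np.int64(26)), (np.int64(455), np.int64(-62), np.int64(28))]
104 [[265.39553714 216.93818098]]
```

Request:
arm_command --pt "-0.5 0 -0.009 0.04 0 0 0" --pt "-0.5 0 -0.009 0.04 0 0 0" --pt "-0.5 0 -0.009 0.04 0 0 0" --pt "-0.5 0 -0.009 0.04 0 0 0" --pt "-0.5 0 -0.009 0.04 0 0 0"

```text
time: 3.17
ee_pos: [0.453, 0.0525, 0.0362]
tool_rot: [1.0, -0.003, 0.001, 0.0]
force: [-0.2, 0.6, -0.6]
finger_gap: 0.0644
grasp_force: 0.0
```

Run:
```python
from h import *
f=grab_frame("side");W=world(f);o=observe();print(o["time"],o["ee_pos"],o["tool_rot"],o["qvel"].round(3),o["force"])
for v in range(180,216,2): print(v,[tuple(int(q) for q in 1000*W[v,u]) if np.isfinite(W[v,u,0]) else None for u in(275,277,279,281,283)])
cv2.imwrite("pics/s3.png",cv2.resize(f["color"][170:230,240:320],None,fx=8,fy=8,interpolation=cv2.INTER_CUBIC))
```

```text
3.2167 [0.45307408 0.05243824 0.03613269] [ 9.99992915e-01 -3.57618624e-03  1.17467702e-03 -2.95564595e-05] [ 0.001  0.002  0.001  0.002  0.002 -0.008 -0.004] [ 0.10399327  0.06743272 -0.1393625 ]
180 [(462, 119, 159), (457, 119, 159), (452, 119, 159), (447, 118, 159), (442, 116, 159)]
182 [(463, 118, 153), (457, 119, 154), (452, 109, 150), None, (441, 122, 155)]
184 [(463, 117, 147), (457, 117, 147), (452, 117, 147), (447, 115, 147), (441, 118, 148)]
186 [(462, 117, 141), (457, 115, 140), (452, 115, 141), (447, 116, 141), (441, 120, 143)]
188 [(462, 118, 136), (459, 79, 120), (457, 16, 94), (451, 20, 96), (441, 116, 136)]
190 [(462, 116, 129), (458, 109, 126), (452, 106, 126), (447, 102, 124), (441, 116, 130)]
192 [(463, 115, 123), (457, 114, 123), (452, 110, 121), (447, 114, 123), (441, 117, 125)]
194 [(463, 114, 117), (457, 111, 116), (452, 112, 116), (446, 118, 119), (441, 114, 118)]
196 [(474, -72, 29), (458, 97, 104), (453, 96, 103), (447, 98, 105), (442, 88, 100)]
198 [(474, -61, 27), (458, 99, 99), (453, 95, 97), (447, 96, 98), (442, 91, 96)]
200 [(473, -59, 21), (458, 98, 92), (453, 97, 92), (447, 95, 91), (442, 88, 88)]
202 [(473, -61, 13), (458, 97, 86), (453, 90, 83), (447, 97, 86), (442, 86, 81)]
204 [(474, -64, 4), (458, 95, 79), (453, 94, 79), (447, 96, 80), (442, 87, 76)]
206 [(473, -56, 1), (458, 89, 70), (453, 87, 69), (447, 89, 70), (448, -63, 0)]
208 [(472, -41, 1), (466, -41, 1), (460, -43, 1), (453, -45, 0), (447, -46, 0)]
210 [(471, -31, 0), (465, -26, 2), (459, -31, 0), (453, -31, 0), (446, -31, 0)]
212 [(470, -14, 0), (464, -16, 0), (458, -13, 1), (452, -14, 1), (446, -19, 0)]
214 [(469, -2, 0), (464, -5, -1), (457, -2, 0), (451, -2, 0), (445, -1, 1)]
```

View pics/s3.png

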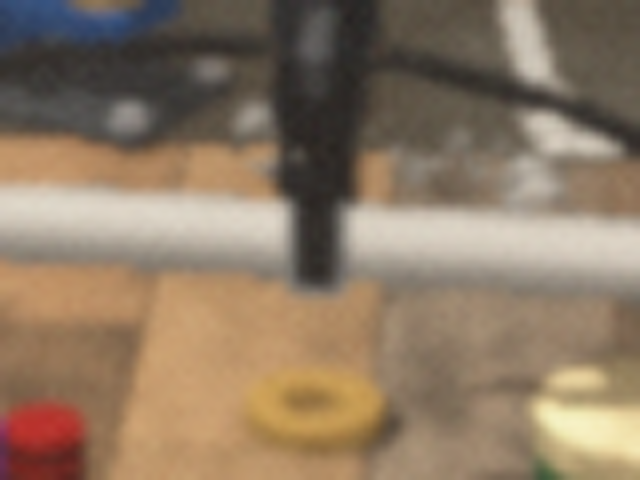

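Enlarged side crop: the finger tip is at about (279,206), and range data puts it near z = 0.068 while the reported TCP is at 0.036. The fingers therefore end about 30 mm above the nominal TCP at this opening. I'll trust the camera and feel my way down.

Request:
arm_command --pt "-0.5 0 0 0.036 0 0 0" --pt "-0.5 0 0 0.036 0 0 0" --pt "-0.5 0 0 0.036 0 0 0" --pt "-0.5 0 0 0.036 0 0 0" --pt "-0.5 0 0 0.036 0 0 0"

```text
time: 3.63
ee_pos: [0.4528, 0.0527, -0.0]
tool_rot: [1.0, -0.003, 0.001, -0.0]
force: [0.2, -0.4, -0.4]
finger_gap: 0.0637
grasp_force: 0.0
```

Run:
```python
from h import *
f=grab_frame("side");W=world(f);o=observe();print(o["time"],o["ee_pos"],o["qvel"].round(3),o["force"])
for v in range(206,230,1): print(v,[tuple(int(q) for q in 1000*W[v,u]) if np.isfinite(W[v,u,0]) else None for u in(277,279,281)],f["color"][v,279])
```

```text
3.6833 [ 4.52909522e-01  5.27092025e-02 -5.04284677e-05] [ 0.     0.003  0.002  0.004  0.005 -0.008 -0.002] [0.73269022 0.2869136  0.29115486]
206 [(457, 112, 81), (452, 113, 81), (446, 115, 83)] [38 42 46]
207 [(458, 96, 70), (452, 98, 71), (447, 96, 71)] [35 40 46]
208 [(458, 95, 67), (452, 97, 68), (447, 96, 67)] [38 42 48]
209 [(458, 98, 65), (453, 92, 62), (447, 96, 64)] [45 50 55]
210 [(458, 98, 62), (452, 93, 60), (447, 99, 63)] [43 47 54]
211 [(458, 96, 58), (452, 100, 60), (447, 96, 58)] [40 45 52]
212 [(458, 98, 56), (452, 94, 54), (447, 94, 54)] [39 44 49]
213 [(458, 96, 52), (452, 98, 53), (447, 96, 52)] [44 49 55]
214 [(458, 94, 48), (452, 92, 47), (446, 99, 50)] [43 46 51]
215 [(458, 98, 47), (452, 94, 45), (446, 97, 47)] [45 49 57]
216 [(458, 96, 42), (452, 99, 44), (446, 96, 43)] [50 52 60]
217 [(458, 88, 35), (452, 90, 36), (447, 92, 38)] [80 88 96]
218 [(458, 92, 34), (452, 92, 34), (447, 91, 34)] [ 92 113 126]
219 [(461, 41, 5), (455, 41, 5), (449, 45, 7)] [ 80 118 143]
220 [(460, 44, 3), (455, 39, 1), (449, 42, 2)] [ 73 120 153]
221 [(459, 63, 9), (455, 44, 0), (448, 63, 10)] [ 84 137 179]
222 [(459, 66, 8), (453, 72, 11), (448, 66, 8)] [ 89 154 199]
223 [(459, 76, 10), (453, 74, 9), (447, 72, 8)] [ 83 152 195]
224 [(459, 74, 6), (453, 75, 6), (447, 77, 8)] [ 74 136 175]
225 [(458, 77, 4), (453, 75, 3), (447, 74, 3)] [ 65 115 152]
226 [(458, 76, 0), (453, 75, 0), (447, 72, 0)] [ 73 117 150]
227 [(458, 83, 1), (452, 83, 1), (447, 78, 0)] [ 93 133 169]
228 [(458, 88, 0), (452, 87, 0), (446, 88, 1)] [100 139 177]
229 [None, (452, 95, 1), (446, 92, 0)] [101 143 180]
```

Request:
arm_command --pt "-0.5 0 0 0.018 0 0 0" --pt "-0.5 0 0 0.018 0 0 0" --pt "-0.5 0 0 0.018 0 0 0"

```text
time: 3.93
ee_pos: [0.4518, 0.0525, -0.019]
tool_rot: [1.0, -0.003, -0.0, 0.0]
force: [0.2, 0.4, -0.3]
finger_gap: 0.0644
grasp_force: 0.0
```

Request:
arm_command --pt "-0.5 0 0 0.005 0 0 0" --pt "-0.5 0 0 0.005 0 0 0" --pt "-0.5 0 0 0.005 0 0 0"

```text
time: 4.18
ee_pos: [0.4521, 0.0526, -0.0241]
tool_rot: [1.0, -0.003, 0.0, 0.0]
force: [-0.8, -0.1, -0.1]
finger_gap: 0.0642
grasp_force: 0.0
```

Request:
arm_command --pt "-0.5 0 0 0.003 0 0 0" --pt "-0.5 0 0 0.003 0 0 0" --pt "-0.5 0 0 0.003 0 0 0"

```text
time: 4.43
ee_pos: [0.452, 0.0526, -0.0274]
tool_rot: [1.0, -0.003, -0.0, 0.0]
force: [-0.2, 0.7, 0.5]
finger_gap: 0.0641
grasp_force: 0.0
```

Run:
```python
from h import *
f=grab_frame("side");W=world(f);o=observe();print(o["time"],o["ee_pos"],o["qvel"].round(3),o["force"])
for v in range(219,233,1): print(v,[tuple(int(q) for q in 1000*W[v,u]) if np.isfinite(W[v,u,0]) else None for u in(277,279,281)],f["color"][v,279])
```

```text
4.4833 [ 0.45205739  0.05260185 -0.02739205] [ 0.    -0.    -0.001 -0.002  0.001  0.001 -0.   ] [-0.03400466 -0.32357461 -0.76814875]
219 [(458, 96, 33), (452, 95, 33), (446, 97, 34)] [40 43 52]
220 [(457, 99, 31), (452, 100, 32), None] [40 43 50]
221 [(458, 95, 26), (452, 98, 28), (446, 102, 30)] [41 46 49]
222 [(457, 101, 26), (452, 100, 26), (446, 97, 25)] [42 47 52]
223 [(457, 99, 22), (452, 95, 20), (446, 97, 21)] [39 43 50]
224 [(457, 95, 17), (452, 97, 18), (446, 99, 19)] [40 46 51]
225 [(457, 97, 15), (452, 93, 13), (446, 96, 15)] [59 61 68]
226 [(458, 89, 7), (452, 90, 8), (447, 86, 6)] [ 98 106 119]
227 [(458, 82, 0), (453, 80, 0), (447, 78, 0)] [104 126 149]
228 [(458, 83, -1), (452, 87, 0), (446, 89, 1)] [ 94 124 155]
229 [(457, 95, 1), (452, 92, 0), (446, 93, 0)] [ 93 132 167]
230 [(457, 102, 2), (452, 98, 0), (446, 96, 0)] [ 99 139 179]
231 [(457, 106, 0), (451, 105, 0), (446, 103, 0)] [104 146 186]
232 [(456, 110, 0), (451, 109, 0), (445, 109, 0)] [105 148 188]
```

Request:
arm_command --pt "-0.2 0 0 0 0 0 0" --pt "0 0 0 0 0 0 0" --pt "0 0 0 0 0 0 0" --pt "0 0 0 0 0 0 0" --pt "0 0 0 0 0 0 0" --force 20

```text
time: 4.9
ee_pos: [0.4521, 0.0526, -0.027]
tool_rot: [1.0, -0.003, 0.0, 0.0]
force: [-1.8, -0.4, 6.5]
finger_gap: 0.051
grasp_force: 19.6
```

Run:
```python
from h import *
f=grab_frame("side");W=world(f);o=observe();print(o["time"],o["ee_pos"],o["force"],o["finger_gap"],o["grasp_force"])
for v in range(219,233,1): print(v,[tuple(int(q) for q in 1000*W[v,u]) if np.isfinite(W[v,u,0]) else None for u in(277,279,281)],f["color"][v,279])
```

```text
4.95 [ 0.45211273  0.05262739 -0.02703172] [-0.6754781   0.3484876   6.95710582] 0.05134705623269461 19.641082347370684
219 [(458, 90, 30), (452, 90, 30), (447, 91, 31)] [44 48 54]
220 [(458, 90, 27), (452, 87, 26), (447, 89, 27)] [44 50 52]
221 [(458, 92, 25), (452, 92, 25), (447, 89, 24)] [41 44 50]
222 [(458, 85, 18), (452, 88, 20), (446, 91, 21)] [43 47 55]
223 [(458, 92, 18), (452, 89, 17), (447, 90, 18)] [42 48 52]
224 [(458, 90, 14), (452, 91, 15), (446, 91, 15)] [42 47 55]
225 [(458, 87, 9), (452, 88, 10), (446, 91, 12)] [69 73 79]
226 [(458, 85, 5), (452, 87, 6), (447, 86, 6)] [ 97 105 113]
227 [(458, 84, 1), (453, 80, 0), (447, 82, 1)] [ 91 110 129]
228 [(458, 88, 0), (452, 86, 0), (446, 87, 0)] [ 90 119 151]
229 [(457, 94, 0), (452, 92, 0), (446, 94, 1)] [ 96 134 172]
230 [(457, 98, 0), (451, 101, 1), (446, 100, 1)] [103 143 182]
231 [(457, 105, 0), (451, 106, 1), (446, 105, 0)] [107 146 185]
232 [(457, 107, -1), (451, 114, 2), (445, 111, 1)] [104 147 185]
```

Request:
arm_command --pt "-0.5 0 0 0 0 0 0" --pt "-0.5 0 0 0 0 0 0" --pt "-0.5 0 0 -0.003 0 0 0" --pt "-0.5 0 0 -0.003 0 0 0"

```text
time: 5.28
ee_pos: [0.4522, 0.0526, -0.0241]
tool_rot: [1.0, -0.003, 0.0, -0.0]
force: [-0.3, 0.2, 0.0]
finger_gap: 0.0643
grasp_force: 0.0
```

Request:
arm_command --pt "-0.5 0 0 0 0 0 -0.19" --pt "-0.5 0 0 0 0 0 -0.19" --pt "-0.5 0 0 0 0 0 -0.19" --pt "-0.5 0 0 0 0 0 -0.19" --pt "-0.5 0 0 0 0 0 -0.19"

```text
time: 5.7
ee_pos: [0.4521, 0.0525, -0.0243]
tool_rot: [0.956, 0.294, 0.0, 0.0]
force: [0.9, -0.4, 0.3]
finger_gap: 0.0639
grasp_force: 0.0
```

Request:
arm_command --pt "-0.5 0 0 0 0 0 -0.19" --pt "-0.5 0 0 0 0 0 -0.19" --pt "-0.5 0 0 0 0 0 -0.19" --pt "-0.5 0 0 0 0 0 -0.19" --pt "-0.5 0 0 0 0 0 -0.19"

```text
time: 6.12
ee_pos: [0.4522, 0.0525, -0.0243]
tool_rot: [0.827, 0.562, 0.0, 0.0]
force: [-0.3, -0.2, -0.6]
finger_gap: 0.0642
grasp_force: 0.0
```

Request:
arm_command --pt "-0.5 0 0 0 0 0 -0.12" --pt "-0.5 0 0 0 0 0 -0.12" --pt "-0.5 0 0 0 0 0 -0.12" --pt "-0.5 0 0 0 0 0 -0.12" --pt "-0.5 0 0 0 0 0 -0.12"

```text
time: 6.53
ee_pos: [0.452, 0.0525, -0.0245]
tool_rot: [0.711, 0.703, 0.0, -0.0]
force: [-0.2, -0.3, 0.5]
finger_gap: 0.0644
grasp_force: 0.0
```

Request:
arm_command --pt "0 0 0 0 0 0 0" --pt "0 0 0 0 0 0 0" --pt "0 0 0 0 0 0 0" --pt "0 0 0 0 0 0 0" --pt "0 0 0 0 0 0 0" --force 40

```text
time: 6.95
ee_pos: [0.4524, 0.0526, -0.0239]
tool_rot: [0.711, 0.704, 0.0, 0.001]
force: [-1.3, -0.8, 8.2]
finger_gap: 0.0492
grasp_force: 39.9
```

Run:
```python
from h import *
o=observe();print(o["time"],o["ee_pos"],o["tool_rot"],o["force"],o["finger_gap"],o["grasp_force"],o["joint_pos"])
```

```text
6.95 [ 0.45237202  0.05260601 -0.02387534] [7.10542431e-01 7.03654164e-01 7.05827721e-05 5.15321573e-04] [-1.31070434 -0.77439586  8.19772402] 0.049168101664327155 39.88216473371722 [ 0.27301583  0.61261526 -0.67386252  2.15721499  0.69404014  0.59703581
 -0.91797369]
```

Request:
arm_command --pt "0 0 0 -0.03 0 0 0" --pt "0 0 0 -0.07 0 0 0" --pt "0 0 0 -0.11 0 0 0" --pt "0 0 0 -0.15 0 0 0" --pt "0 0 0 -0.16 0 0 0"

```text
time: 7.37
ee_pos: [0.4544, 0.0542, 0.1407]
tool_rot: [0.71, 0.704, 0.003, 0.002]
force: [1.4, -0.2, -0.9]
finger_gap: 0.0486
grasp_force: 42.7
```

Request:
arm_command --pt "0 -0.02 0.007 0 0 0 0" --pt "0 -0.055 0.02 0 0 0 0" --pt "0 -0.09 0.033 0 0 0 0" --pt "0 -0.125 0.046 0 0 0 0" --pt "0 -0.154 0.056 0 0 0 0"

```text
time: 7.78
ee_pos: [0.5074, -0.1048, 0.1352]
tool_rot: [0.711, 0.703, -0.0, 0.0]
force: [1.0, 0.6, -0.1]
finger_gap: 0.049
grasp_force: 42.7
```

Request:
arm_command --pt "0 -0.035 0.013 0 0 0 0" --pt "0 -0.07 0.026 0 0 0 0" --pt "0 -0.105 0.038 0 0 0 0" --pt "0 -0.135 0.049 0 0 0 0" --pt "0 -0.154 0.056 0 0 0 0"

```text
time: 8.2
ee_pos: [0.5619, -0.2606, 0.1345]
tool_rot: [0.712, 0.703, -0.001, 0.0]
force: [0.0, 1.6, -1.2]
finger_gap: 0.049
grasp_force: 42.7
```

Request:
arm_command --pt "0 0 0 0 0 0 0" --pt "0 0 0 0 0 0 0" --pt "0 0 0 0 0 0 0" --pt "0 0 0 0 0 0 0" --pt "0 0 0 0 0 0 0"

```text
time: 8.62
ee_pos: [0.562, -0.2548, 0.1358]
tool_rot: [0.709, 0.705, -0.0, 0.0]
force: [0.3, 0.3, -0.8]
finger_gap: 0.0488
grasp_force: 42.7
```

Run:
```python
from h import *
o=observe();print(o["time"],o["ee_pos"],o["tool_rot"],o["force"],o["finger_gap"],o["grasp_force"],o["qvel"].round(3))
f=grab_frame("top"); cv2.imwrite("pics/t4.png",cv2.resize(f["color"][165:245,305:405],None,fx=4,fy=4,interpolation=cv2.INTER_CUBIC))
s=grab_frame("side"); cv2.imwrite("pics/s4.png",np.hstack([cv2.resize(f["color"][165:245,305:405],None,fx=4,fy=4,interpolation=cv2.INTER_CUBIC),cv2.resize(s["color"][115:195,200:300],None,fx=4,fy=4,interpolation=cv2.INTER_CUBIC)]))
```

```text
8.6167 [ 0.56195438 -0.2547577   0.13578345] [ 7.08941373e-01  7.05267416e-01 -3.29254638e-05  1.44999904e-06] [ 0.27457902  0.34012829 -0.75417451] 0.04884660992521606 42.70566711144056 [ 0.003  0.002  0.002 -0.004  0.002  0.001  0.003]
```

View pics/s4.png

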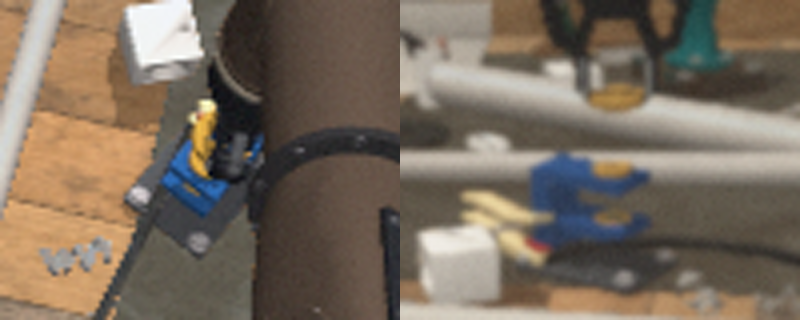

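The picture shows the brass ring held level at about (617,98) in the right half, directly above the bushing at (612,170). Before lowering, I'll cross-check the bushing position with the side camera.

Run:
```python
from h import *
s=grab_frame("side")
for S in(100,120,140):
    try:
        k,a,m=blob(s,(253,157),(12,S,80),(32,255,255),r=9); print(S,k.round(2),a,fit(s,k,.096,.104,.036,(.56,-.25)))
    except Exception as e: print(e)
for S in(100,120,140):
    k,a,m=blob(s,(254,139),(12,S,80),(32,255,255),r=9); print(S,k.round(2),a,fit(s,k,.160,.170,.052,(.56,-.25)))
```

```text
100 [252.74 156.82] 22.3125 (array([ 0.56684963, -0.25379519]), 46.04969642974902)
120 [252.72 156.9 ] 16.65625 (array([ 0.56680743, -0.25286675]), 46.11873110476881)
140 [252.72 156.98] 9.375 (array([ 0.56668335, -0.25191667]), 46.19024044345133)
100 [253.83 138.73] 69.3125 (array([ 0.56264441, -0.25986148]), 86.28744996048044)
120 [253.75 138.84] 56.8125 (array([ 0.56277142, -0.25844195]), 86.48514552495908)
140 [253.74 139.1 ] 34.8125 (array([ 0.56241823, -0.25501815]), 86.97652740147896)
```

Request:
arm_command --pt "0 -0.0005 0.003 0.01 0 0 0" --pt "0 -0.0005 0.003 0.025 0 0 0" --pt "0 -0.0005 0.003 0.04 0 0 0" --pt "0 -0.0005 0.003 0.05 0 0 0" --pt "0 -0.0005 0.003 0.05 0 0 0"

```text
time: 9.18
ee_pos: [0.5634, -0.2564, 0.0828]
tool_rot: [0.709, 0.705, -0.001, -0.002]
force: [-0.1, 0.7, -0.5]
finger_gap: 0.0482
grasp_force: 42.7
```

Request:
arm_command --pt "0 0 0 0.003 0 0 0" --pt "0 0 0 0.003 0 0 0" --pt "0 0 0 0.003 0 0 0"

```text
time: 9.43
ee_pos: [0.5655, -0.2566, 0.0832]
tool_rot: [0.709, 0.705, 0.0, 0.0]
force: [0.3, 0.2, -0.7]
finger_gap: 0.0488
grasp_force: 42.7
```

Request:
arm_command --pt "0 0 0 0.002 0 0 0" --pt "0 0 0 0.002 0 0 0" --pt "0 0 0 0.002 0 0 0"

```text
time: 9.68
ee_pos: [0.5651, -0.2568, 0.0809]
tool_rot: [0.71, 0.705, 0.0, 0.0]
force: [0.2, 1.0, -0.9]
finger_gap: 0.049
grasp_force: 42.7
```

Request:
arm_command --pt "0 0.0013 0 0.0005 0 0 0" --pt "0 0.0013 0 0.001 0 0 0" --pt "0 0.0013 0 0.001 0 0 0"

```text
time: 9.93
ee_pos: [0.5652, -0.2555, 0.0803]
tool_rot: [0.71, 0.705, -0.0, 0.0]
force: [-2.1, 0.4, 4.2]
finger_gap: 0.0486
grasp_force: 43.3
```

Request:
arm_command --pt "0 0 0 0.001 0 0 0" --pt "0 0 0 0.001 0 0 0" --pt "0 0 0 0.001 0 0 0"

```text
time: 10.18
ee_pos: [0.5652, -0.2555, 0.0802]
tool_rot: [0.71, 0.705, -0.0, 0.001]
force: [-5.1, -0.2, 13.8]
finger_gap: 0.0488
grasp_force: 44.2
```

Request:
arm_command --pt "0 0 0 -0.001 0 0 0" --pt "0 0 0 -0.0015 0 0 0" --pt "-0.4 0 0 -0.0015 0 0 0" --pt "-0.5 0 0 -0.0015 0 0 0" --pt "-0.5 0 0 -0.0015 0 0 0"

```text
time: 10.6
ee_pos: [0.565, -0.2553, 0.08]
tool_rot: [0.709, 0.705, 0.0, -0.0]
force: [-0.2, 0.8, 0.3]
finger_gap: 0.0643
grasp_force: 0.0
```

Request:
arm_command --pt "-0.5 0 0 -0.02 0 0 0" --pt "-0.5 0 0 -0.05 0 0 0" --pt "-0.5 0 0 -0.09 0 0 0" --pt "-0.5 0 0 -0.1 0 0 0" --pt "-0.5 0 0 -0.1 0 0 0"

```text
time: 11.02
ee_pos: [0.5674, -0.2554, 0.1841]
tool_rot: [0.709, 0.705, 0.001, 0.003]
force: [0.6, -0.0, 0.2]
finger_gap: 0.0642
grasp_force: 0.0
```

Request:
arm_command --pt "-0.5 0.035 -0.005 0 0 0 0" --pt "-0.5 0.075 -0.01 0 0 0 0" --pt "-0.5 0.115 -0.015 0 0 0 0" --pt "-0.5 0.155 -0.02 0 0 0 0" --pt "-0.5 0.19 -0.025 0 0 0 0"

```text
time: 11.43
ee_pos: [0.5402, -0.0626, 0.1794]
tool_rot: [0.709, 0.705, -0.0, -0.0]
force: [1.3, 0.9, -0.6]
finger_gap: 0.0643
grasp_force: 0.0
```

Run:
```python
from h import *
o=observe();print(o["time"],o["ee_pos"])
f=grab_frame("top");s=grab_frame("side")
cv2.imwrite("pics/p5.png",np.hstack([cv2.resize(F["color"][v:v+50,u:u+50],None,fx=8,fy=8,interpolation=cv2.INTER_CUBIC) for F,u,v in((f,332,180),(s,228,130))]))
for S in(100,130,160):
  for F,uv,r in((f,(357,203),12),(s,(253,154),10)):
    k,a,m=blob(F,uv,(12,S,80),(32,255,255),r=r); print(S,k.round(2),a,fit(F,k,.104,.114,.052,(.56,-.25)))
```

```text
11.4333 [ 0.54022761 -0.06264857  0.17938412]
100 [362.49 203.7 ] 31.625 (array([ 0.56858023, -0.27154018]), 186.25685928575695)
100 [253.15 154.08] 91.6875 (array([ 0.56572767, -0.25809344]), 89.07055134128314)
130 [362.56 203.67] 25.3125 (array([ 0.56871821, -0.2717641 ]), 186.2524059128482)
130 [253.09 154.31] 68.53125 (array([ 0.56563349, -0.25537073]), 89.46795752132311)
160 [362.63 203.78] 15.78125 (array([ 0.56840335, -0.27206386]), 186.29122188640758)Traceback (most recent call last):
  File "<stdin>", line 7, in <module>
  File "h.py", line 30, in blob
    c=max(cs,key=cv2.contourArea); q=(c.reshape(-1,2)+.5)/S-.5+[u-r,v-r]
ValueError: max() iterable argument is empty
```

View pics/p5.png

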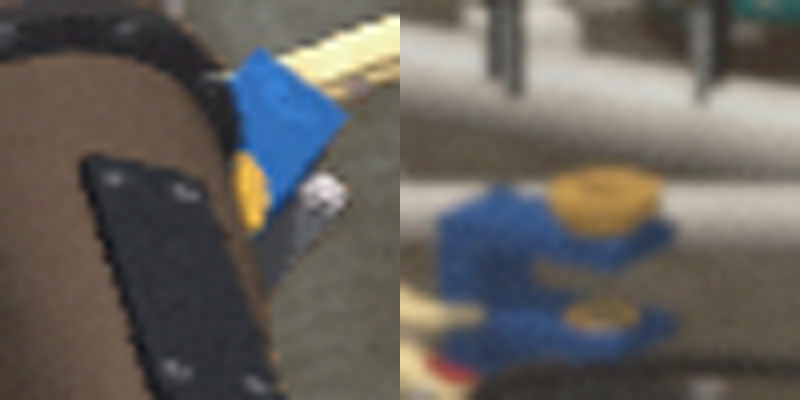

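Side crop: the brass ring is lying flat on the upper bushing, at (605,200) in the crop, and it looks centred. Now the steel ring.

Request:
arm_command --pt "-0.5 0.03 -0.005 0 0 0 0" --pt "-0.5 0.07 -0.01 0 0 0 0" --pt "-0.5 0.11 -0.016 0 0 0 0" --pt "-0.5 0.15 -0.022 0 0 0 0" --pt "-0.5 0.19 -0.028 0 0 0 0"

```text
time: 11.95
ee_pos: [0.514, 0.1259, 0.1793]
tool_rot: [0.71, 0.704, -0.0, -0.0]
force: [0.5, 1.0, -0.8]
finger_gap: 0.0635
grasp_force: 0.0
```

Request:
arm_command --pt "-0.5 0.03 -0.005 0 0 0 0" --pt "-0.5 0.042 -0.007 0.02 0 0 0" --pt "-0.5 0.042 -0.007 0.06 0 0 0" --pt "-0.5 0.042 -0.007 0.1 0 0 0" --pt "-0.5 0.042 -0.007 0.1 0 0 0"

```text
time: 12.37
ee_pos: [0.5036, 0.1642, 0.0733]
tool_rot: [0.709, 0.705, -0.005, -0.002]
force: [-0.9, -0.9, -0.4]
finger_gap: 0.0639
grasp_force: 0.0
```

Request:
arm_command --pt "-0.5 0 0 0 0 0 0" --pt "-0.5 0 0 0 0 0 0" --pt "-0.5 0 0 0 0 0 0" --pt "-0.5 0 0 0 0 0 0"

```text
time: 12.7
ee_pos: [0.5092, 0.1674, 0.0822]
tool_rot: [0.71, 0.704, 0.001, 0.001]
force: [0.4, 0.0, 0.7]
finger_gap: 0.0639
grasp_force: 0.0
```

Run:
```python
from h import *
o=observe();print(o["time"],o["ee_pos"],o["tool_rot"],o["joint_pos"])
f=grab_frame("top")
for S in(100,130,150):
  k,a,m=blob(f,(357,203),(12,S,80),(32,255,255),r=12); print(S,k.round(2),a,fit(f,k,.104,.114,.052,(.56,-.25)))
```

```text
12.7 [0.50922691 0.16741999 0.08215683] [0.70973434 0.70446749 0.00146088 0.00077408] [ 0.16562791  0.56686969 -0.81694077  1.88602644  0.51968734  0.91078477
 -0.90986586]
100 [357.29 204.1 ] 166.65625 (array([ 0.56291086, -0.25439294]), 186.17848831228912)
130 [357.24 204.13] 159.75 (array([ 0.56277358, -0.25424595]), 186.18583086924627)
150 [357.25 204.12] 150.75 (array([ 0.56278744, -0.25427673]), 186.18543675821275)
```

Run:
```python
from h import *
f=grab_frame("top"); g=dict(f); g["color"]=cv2.imread("pics/top0.png")
for S in(80,100,120,140): 
  for V in (70,110):
    k,a,m=blob(g,(357,204),(12,S,V),(32,255,255),r=10); print(S,V,k.round(2),a,fit(g,k,.096,.104,.036,(.56,-.25)))
# blue face: fit convex hull of upper-lug top face (100x50 at z=.096) + column
def box(x,y,a):
    c,s=np.cos(a),np.sin(a)
    P=[(u,v,z) for u in(-.025,.075) for v in(-.025,.025) for z in(.084,.096)]+[(u,v,z) for u in(.053,.075) for v in(-.025,.025) for z in(.01,.096)]
    return np.array([(x+c*u-s*v,y+s*u+c*v,z) for u,v,z in P])
G=g["color"]; p=cv2.resize(G[180:235,325:390],None,fx=4,fy=4,interpolation=cv2.INTER_CUBIC)
h=cv2.cvtColor(p,cv2.COLOR_BGR2HSV); m=cv2.inRange(h,(95,90,50),(125,255,255))|cv2.inRange(h,(12,100,90),(32,255,255))*0
m=cv2.morphologyEx(m,cv2.MORPH_OPEN,np.ones((5,5),np.uint8))
c=max(cv2.findContours(m,cv2.RETR_EXTERNAL,cv2.CHAIN_APPROX_NONE)[0],key=cv2.contourArea)
q=cv2.convexHull(((c.reshape(-1,2)+.5)/4-.5+[325,180]).astype(np.float32))
v=p.copy();cv2.drawContours(v,[c],-1,(0,0,255),1);cv2.imwrite("pics/blue.png",v)
def mom(h):
    M=cv2.moments(h);return np.array([M["m10"]/M["m00"],M["m01"]/M["m00"],.5*np.arctan2(2*M["mu11"],M["mu20"]-M["mu02"])*20]),M["m00"]
t0,a0=mom(q)
r=least_squares(lambda P:mom(cv2.convexHull(proj(g,box(*P)).astype(np.float32)))[0]-t0,[.565,-.255,-.473])
print(r.x,r.cost,a0,mom(cv2.convexHull(proj(g,box(*r.x)).astype(np.float32)))[1])
```

```text
80 70 [357.02 204.33] 75.34375 (array([ 0.56537494, -0.25478987]), 89.49711762065999)
80 110 [357.02 204.31] 75.0 (array([ 0.56544419, -0.25479411]), 89.4943092202302)
100 70 [356.99 204.33] 72.9375 (array([ 0.56534041, -0.25468287]), 89.4967168145813)
100 110 [356.99 204.33] 72.9375 (array([ 0.56534041, -0.25468287]), 89.4967168145813)
120 70 [357.01 204.37] 70.625 (array([ 0.56521938, -0.2547676 ]), 89.50306668505073)
120 110 [357.01 204.37] 70.625 (array([ 0.56521938, -0.2547676 ]), 89.50306668505073)
140 70 [356.97 204.38] 66.8125 (array([ 0.56516168, -0.25466527]), 89.50365695101209)
140 110 [356.97 204.38] 66.8125 (array([ 0.56516168, -0.25466527]), 89.50365695101209)
[ 0.55660306 -0.24556272 -0.47299526] 1.5340670505375749 500.53125 431.32884455425665
```

View pics/blue.png

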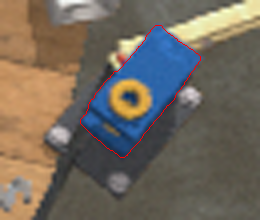

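The crop shows the blue bracket with the lower lug visible at the bottom left, so the model needs that lug too.

Run:
```python
from h import *
f=grab_frame("top"); g=dict(f); g["color"]=cv2.imread("pics/top0.png")
L=[(u,v,z) for u in(-.025,.075) for v in(-.025,.025) for z in(.040,.096)]
def box(x,y,a):
    c,s=np.cos(a),np.sin(a); return np.array([(x+c*u-s*v,y+s*u+c*v,z) for u,v,z in L])
p=cv2.resize(g["color"][180:235,325:390],None,fx=4,fy=4,interpolation=cv2.INTER_CUBIC)
h=cv2.cvtColor(p,cv2.COLOR_BGR2HSV)
def mom(h):
    M=cv2.moments(h);return np.array([M["m10"]/M["m00"],M["m01"]/M["m00"],.5*np.arctan2(2*M["mu11"],M["mu20"]-M["mu02"])*20]),M["m00"]
for S in (90,120,140):
    m=cv2.morphologyEx(cv2.inRange(h,(95,S,50),(125,255,255)),cv2.MORPH_OPEN,np.ones((5,5),np.uint8))
    c=max(cv2.findContours(m,cv2.RETR_EXTERNAL,cv2.CHAIN_APPROX_NONE)[0],key=cv2.contourArea)
    q=cv2.convexHull(((c.reshape(-1,2)+.5)/4-.5+[325,180]).astype(np.float32))
    t0,a0=mom(q)
    r=least_squares(lambda P:mom(cv2.convexHull(proj(g,box(*P)).astype(np.float32)))[0]-t0,[.565,-.255,-.473])
    print(r.x,r.cost,a0,mom(cv2.convexHull(proj(g,box(*r.x)).astype(np.float32)))[1])
k,a,_=blob(f,(235,202),(0,0,20),(180,70,110),r=9);print(k,a)
```

```text
[ 0.565 -0.255 -0.473] 0.0704967533366581 500.53125 493.0382679961622
[ 0.565 -0.255 -0.473] 0.052663117558445695 483.25 493.0382679961622
[ 0.565 -0.255 -0.473] 0.06706856864199882 470.8125 493.0382679961622
[232.82645281 199.77898845] 173.15625
```

Request:
arm_command --pt "-0.5 0.002 -0.004 0.03 0 0 0" --pt "-0.5 0.002 -0.004 0.06 0 0 0" --pt "-0.5 0.002 -0.004 0.08 0 0 0" --pt "-0.5 0.002 -0.004 0.09 0 0 0" --pt "-0.5 0.002 -0.004 0.09 0 0 0"

```text
time: 13.27
ee_pos: [0.5028, 0.1684, -0.0114]
tool_rot: [0.709, 0.705, -0.001, -0.001]
force: [-0.9, 0.1, -0.2]
finger_gap: 0.0639
grasp_force: 0.0
```

Request:
arm_command --pt "-0.5 0 0 0 0 0 0" --pt "-0.5 0 0 0 0 0 0" --pt "-0.5 0 0 0 0 0 0"

```text
time: 13.52
ee_pos: [0.5049, 0.1696, -0.0085]
tool_rot: [0.71, 0.705, 0.001, 0.0]
force: [0.5, -0.3, -0.2]
finger_gap: 0.0642
grasp_force: 0.0
```

Run:
```python
from h import *
s=grab_frame("side");o=observe();print(o["time"],o["ee_pos"],o["tool_rot"],o["force"],o["qvel"].round(3))
cv2.imwrite("pics/s6.png",cv2.resize(s["color"][190:260,220:300],None,fx=8,fy=8,interpolation=cv2.INTER_CUBIC))
```

```text
13.5667 [ 0.50475768  0.16945023 -0.00864719] [7.09558551e-01 7.04645682e-01 9.49786626e-04 4.73021436e-04] [0.03722295 0.03086248 0.10806543] [ 0.001  0.003  0.003  0.003  0.004 -0.001 -0.003]
```

View pics/s6.png

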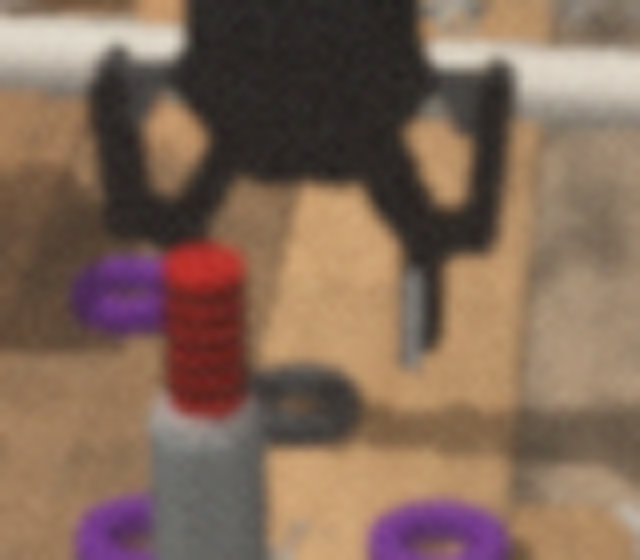

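This side crop, my last picture, shows the steel ring centred at about (257.9,240.6) and the right fingertip at (271.9,235.6). The red pin hides the left finger. From here on I'll work from numbers only.

Run:
```python
from h import *
s=grab_frame("side");o=observe();e=o["ee_pos"]
print("ring est",proj(s,[[.505,.1696,.005],[.5056,.1703,.005],[.51,.17,.005]]))
W=world(s)
print("finger",[W[v,u].round(3) for v in(226,230,233) for u in(270,271,272,273,274)])
z=W[228:252,250:268]; m=(z[...,2]>.005)&(z[...,2]<.014)
p=z[m][:,:2]; print(p.min(0),p.max(0),np.percentile(p,[3,97],axis=0),m.sum())
for row in range(234,248,2): print(row,[int(s["color"][row,u].mean()) for u in range(248,268)],[int(1000*q) for q in W[row,248:268,2]])
```

```text
ring est [[257.67919482 240.24989482]
 [257.42802076 240.37167888]
 [255.80302827 240.24090725]]
finger [array([0.471, 0.18 , 0.055]), array([0.469, 0.181, 0.056]), array([0.466, 0.181, 0.056]), array([0.464, 0.178, 0.054]), array([0.461, 0.176, 0.054]), array([0.471, 0.179, 0.043]), array([0.469, 0.182, 0.044]), array([0.466, 0.178, 0.043]), array([0.464, 0.179, 0.043]), array([0.461, 0.173, 0.04 ]), array([0.471, 0.182, 0.035]), array([0.469, 0.179, 0.034]), array([0.466, 0.177, 0.033]), array([0.464, 0.176, 0.033]), array([0.461, 0.178, 0.034])]
[0.48521478 0.14677046] [0.52449313 0.19424413] [[0.48738917 0.15101225]
 [0.52088307 0.19188498]] 97
234 [58, 58, 67, 91, 120, 143, 148, 152, 144, 141, 140, 143, 148, 149, 151, 155, 156, 153, 147, 146] [134, 133, 132, 0, -4, 0, 0, 1, 2, 2, 0, 0, 1, 2, 0, 2, 0, 0, 0, 0]
236 [52, 56, 59, 76, 88, 97, 94, 88, 88, 85, 86, 89, 92, 97, 107, 132, 146, 153, 147, 145] [129, 128, 126, 9, 9, 11, 9, 10, 11, 10, 11, 11, 9, 11, 12, 11, 1, 0, 1, 1]
238 [54, 53, 56, 68, 60, 60, 59, 66, 64, 61, 65, 61, 56, 56, 62, 71, 103, 129, 147, 146] [124, 124, 122, 113, 10, 10, 8, 5, 6, 5, 4, 8, 8, 9, 12, 9, 10, 0, 0, 1]
240 [66, 70, 90, 97, 83, 65, 70, 78, 82, 81, 78, 67, 60, 55, 58, 62, 70, 95, 111, 118] [120, 118, 117, 115, 115, 10, 1, 0, -1, 1, 0, 1, 8, 9, 11, 10, 9, 7, 0, 1]
242 [106, 111, 110, 103, 88, 76, 80, 81, 77, 76, 71, 68, 66, 63, 61, 63, 70, 83, 97, 98] [116, 115, 115, 113, 110, 110, 10, 11, 11, 10, 9, 10, 11, 9, 8, 8, 5, 0, -2, 1]
244 [126, 110, 101, 94, 86, 76, 69, 65, 65, 64, 65, 67, 64, 68, 69, 84, 99, 103, 100, 98] [111, 111, 109, 109, 109, 107, 5, 4, 4, 6, 6, 4, 3, 5, 3, 1, 0, 0, 1, 0]
246 [109, 101, 98, 93, 97, 114, 130, 131, 134, 139, 134, 139, 138, 127, 126, 136, 143, 147, 136, 134] [110, 106, 107, 105, 104, 102, 0, 1, 0, 0, 0, -1, 0, 1, 0, 0, 0, 0, 1, 1]
```

Request:
arm_command --pt "-0.5 0 0 0.008 0 0 0" --pt "-0.5 0 0 0.0155 0 0 0" --pt "-0.5 0 0 0.0155 0 0 0" --pt "-0.5 0 0 0.0155 0 0 0"

```text
time: 13.95
ee_pos: [0.5033, 0.1688, -0.0261]
tool_rot: [0.709, 0.705, -0.001, -0.0]
force: [-0.4, 0.3, 0.5]
finger_gap: 0.0641
grasp_force: 0.0
```

Request:
arm_command --pt "0.2 0 0 0 0 0 0" --pt "0.2 0 0 0 0 0 0" --pt "0.2 0 0 0 0 0 0" --pt "0.2 0 0 0 0 0 0" --pt "0.2 0 0 0 0 0 0" --force 20

```text
time: 14.37
ee_pos: [0.504, 0.1692, -0.0251]
tool_rot: [0.709, 0.705, 0.0, 0.0]
force: [0.3, -0.4, 4.7]
finger_gap: 0.0424
grasp_force: 20.3
```

Request:
arm_command --pt "-0.4 0 0 0 0 0 0" --pt "-0.4 0 0 0 0 0 0" --pt "-0.4 0 0 0 0 0 0" --pt "-0.4 0 0 0 0 0 -0.04" --pt "-0.4 0 0 0 0 0 -0.08"

```text
time: 14.78
ee_pos: [0.5038, 0.169, -0.0254]
tool_rot: [0.614, 0.789, -0.0, 0.0]
force: [-0.2, -0.5, 1.1]
finger_gap: 0.0598
grasp_force: 0.0
```

Request:
arm_command --pt "-0.4 0 0 0 0 0 -0.19" --pt "-0.4 0 0 0 0 0 -0.19" --pt "-0.4 0 0 0 0 0 -0.19" --pt "-0.4 0 0 0 0 0 -0.19" --pt "-0.4 0 0 0 0 0 -0.19"

```text
time: 15.2
ee_pos: [0.5038, 0.1689, -0.0256]
tool_rot: [0.354, 0.935, -0.0, -0.0]
force: [0.6, 0.5, -0.6]
finger_gap: 0.0595
grasp_force: 0.0
```

Request:
arm_command --pt "-0.4 0 0 0 0 0 -0.19" --pt "-0.4 0 0 0 0 0 -0.19" --pt "-0.4 0 0 0 0 0 -0.19" --pt "-0.4 0 0 0 0 0 -0.19" --pt "-0.4 0 0 0 0 0 -0.19"

```text
time: 15.62
ee_pos: [0.5038, 0.1688, -0.0256]
tool_rot: [0.064, 0.998, -0.0, -0.0]
force: [-0.1, -0.1, 0.1]
finger_gap: 0.0598
grasp_force: 0.0
```

Request:
arm_command --pt "-0.4 0 0 0 0 0 -0.04" --pt "-0.4 0 0 0 0 0 -0.04" --pt "-0.4 0 0 0 0 0 -0.04" --pt "-0.4 0 0 0 0 0 -0.04"

```text
time: 15.95
ee_pos: [0.5038, 0.1691, -0.0255]
tool_rot: [0.006, 1.0, 0.0, -0.0]
force: [0.2, -0.4, -0.3]
finger_gap: 0.0597
grasp_force: 0.0
```

Request:
arm_command --pt "0.2 0 0 0 0 0 0" --pt "0.2 0 0 0 0 0 0" --pt "0.2 0 0 0 0 0 0" --pt "0.2 0 0 0 0 0 0" --pt "0.2 0 0 0 0 0 0" --force 40

```text
time: 16.37
ee_pos: [0.5039, 0.1691, -0.0248]
tool_rot: [0.005, 1.0, -0.0, 0.0]
force: [-1.4, -1.5, 6.5]
finger_gap: 0.0418
grasp_force: 39.5
```

Request:
arm_command --pt "0.2 0 0 -0.03 0 0 0" --pt "0.2 0 0 -0.07 0 0 0" --pt "0.2 0 0 -0.11 0 0 0" --pt "0.2 0 0 -0.15 0 0 0" --pt "0.2 0 0 -0.17 0 0 0"

```text
time: 16.78
ee_pos: [0.5046, 0.1708, 0.149]
tool_rot: [0.004, 1.0, 0.001, 0.002]
force: [0.5, 1.3, -0.3]
finger_gap: 0.0418
grasp_force: 40.7
```

Request:
arm_command --pt "0.2 -0.003 -0.02 0 0 0 0" --pt "0.2 -0.008 -0.05 0 0 0 0" --pt "0.2 -0.013 -0.08 0 0 0 0" --pt "0.2 -0.018 -0.115 0 0 0 0" --pt "0.2 -0.0226 -0.1414 0 0 0 0"

```text
time: 17.2
ee_pos: [0.5253, 0.0246, 0.1445]
tool_rot: [0.005, 1.0, -0.001, -0.0]
force: [0.6, -1.1, -0.8]
finger_gap: 0.0419
grasp_force: 40.7
```

Request:
arm_command --pt "0.2 -0.005 -0.03 0 0 0 0" --pt "0.2 -0.01 -0.06 0 0 0 0" --pt "0.2 -0.015 -0.09 0 0 0 0" --pt "0.2 -0.019 -0.12 0 0 0 0" --pt "0.2 -0.0226 -0.1414 0 0 0 0"

```text
time: 17.62
ee_pos: [0.5466, -0.1174, 0.1443]
tool_rot: [0.006, 1.0, -0.001, -0.0]
force: [-0.4, 0.3, -1.0]
finger_gap: 0.0417
grasp_force: 40.7
```

Request:
arm_command --pt "0.2 -0.005 -0.03 0 0 0 0" --pt "0.2 -0.01 -0.06 0 0 0 0" --pt "0.2 -0.015 -0.09 0 0 0 0" --pt "0.2 -0.02 -0.125 0 0 0 0" --pt "0.2 -0.0226 -0.1414 0 0 0 0"

```text
time: 18.03
ee_pos: [0.5679, -0.2611, 0.1439]
tool_rot: [0.007, 1.0, -0.001, -0.0]
force: [-0.0, -0.3, -1.5]
finger_gap: 0.0417
grasp_force: 40.7
```

Request:
arm_command --pt "0.2 0 0 0 0 0 0" --pt "0.2 0 0 0 0 0 0" --pt "0.2 0 0 0 0 0 0" --pt "0.2 0 0 0 0 0 0"

```text
time: 18.37
ee_pos: [0.5683, -0.254, 0.1449]
tool_rot: [0.003, 1.0, 0.0, 0.0]
force: [-0.3, 0.3, -0.3]
finger_gap: 0.0414
grasp_force: 40.7
```

Run:
```python
from h import *
o=observe();print(o["time"],o["ee_pos"],o["tool_rot"],o["force"],o["finger_gap"],o["grasp_force"],o["joint_pos"],o["qvel"].round(3))
```

```text
18.3667 [ 0.56828861 -0.2539747   0.14488789] [3.05582295e-03 9.99995323e-01 9.24936135e-05 8.19317471e-05] [-0.26970964  0.32232692 -0.28833729] 0.04143879945278544 40.66089162603021 [ 1.02122199  0.77724825 -1.17618109  1.59092815  0.74110579  1.282708
  1.28961894] [-0.003 -0.002  0.    -0.002  0.002  0.002  0.006]
```

Request:
arm_command --pt "0.2 0.0015 -0.0017 0.01 0 0 0" --pt "0.2 0.0015 -0.0017 0.025 0 0 0" --pt "0.2 0.0015 -0.0017 0.04 0 0 0" --pt "0.2 0.0015 -0.0017 0.048 0 0 0" --pt "0.2 0.0015 -0.0017 0.048 0 0 0"

```text
time: 18.78
ee_pos: [0.5649, -0.2572, 0.0933]
tool_rot: [0.004, 1.0, 0.001, -0.002]
force: [-0.3, 0.0, -1.1]
finger_gap: 0.0414
grasp_force: 40.7
```

Request:
arm_command --pt "0.2 0 0 0.003 0 0 0" --pt "0.2 0 0 0.003 0 0 0" --pt "0.2 0 0 0.003 0 0 0"

```text
time: 19.03
ee_pos: [0.5671, -0.2572, 0.0939]
tool_rot: [0.004, 1.0, 0.0, 0.0]
force: [0.4, -0.1, -0.3]
finger_gap: 0.0414
grasp_force: 40.7
```

Run:
```python
from h import *
o=observe();print(o["time"],o["ee_pos"],o["tool_rot"],o["force"],o["joint_pos"])
```

```text
19.0333 [ 0.56708089 -0.25723018  0.09393773] [3.98163582e-03 9.99992023e-01 3.22526021e-05 3.15422514e-04] [ 0.37362829 -0.13710767 -0.3301674 ] [ 1.01094904  0.82565783 -1.13750173  1.64337728  0.79550445  1.20516875
  1.25243039]
```

Adjust y by +1.5 mm and lower to contact.

Request:
arm_command --pt "0.2 0 0.0015 0.003 0 0 0" --pt "0.2 0 0.0015 0.004 0 0 0" --pt "0.2 0 0.0015 0.004 0 0 0" --pt "0.2 0 0.0015 0.004 0 0 0"

```text
time: 19.37
ee_pos: [0.5667, -0.2559, 0.0897]
tool_rot: [0.004, 1.0, -0.0, 0.0]
force: [-0.4, 0.0, 0.1]
finger_gap: 0.0414
grasp_force: 40.7
```

Request:
arm_command --pt "0.2 0 0 0.001 0 0 0" --pt "0.2 0 0 0.001 0 0 0" --pt "0.2 0 0 0.001 0 0 0"

```text
time: 19.62
ee_pos: [0.567, -0.2559, 0.0893]
tool_rot: [0.004, 1.0, -0.0, 0.0]
force: [-1.8, -0.3, 4.7]
finger_gap: 0.0418
grasp_force: 41.2
```

Request:
arm_command --pt "0.2 0 0 -0.0007 0 0 0" --pt "-0.2 0 0 -0.0007 0 0 0" --pt "-0.4 0 0 -0.0007 0 0 0" --pt "-0.4 0 0 -0.0007 0 0 0" --pt "-0.4 0 0 -0.0007 0 0 0"

```text
time: 20.03
ee_pos: [0.5667, -0.2558, 0.0892]
tool_rot: [0.004, 1.0, 0.0, -0.0]
force: [0.2, 0.1, 0.3]
finger_gap: 0.0598
grasp_force: 0.0
```

Request:
arm_command --pt "-0.4 0 0 -0.02 0 0 0" --pt "-0.4 0 0 -0.05 0 0 0" --pt "-0.4 0 0 -0.09 0 0 0" --pt "-0.4 0 0 -0.12 0 0 0" --pt "-0.4 0 0 -0.12 0 0 0"

```text
time: 20.45
ee_pos: [0.5699, -0.2549, 0.216]
tool_rot: [0.004, 1.0, -0.001, 0.004]
force: [1.8, 0.2, -0.2]
finger_gap: 0.0597
grasp_force: 0.0
```

Request:
arm_command --pt "-0.4 0.003 0.035 0 0 0 0" --pt "-0.4 0.006 0.075 0 0 0 0" --pt "-0.4 0.01 0.115 0 0 0 0" --pt "-0.4 0.014 0.155 0 0 0 0" --pt "-0.4 0.018 0.195 0 0 0 0"

```text
time: 20.87
ee_pos: [0.5497, -0.0591, 0.2091]
tool_rot: [0.004, 1.0, -0.0, 0.0]
force: [0.5, 0.1, 0.3]
finger_gap: 0.0599
grasp_force: 0.0
```

Request:
arm_command --pt "-0.4 0.003 0.035 0 0 0 0" --pt "-0.4 0.006 0.075 0 0 0 0" --pt "-0.4 0.01 0.115 0 0 0 0" --pt "-0.4 0.014 0.155 0 0 0 0" --pt "-0.4 0.018 0.195 0 0 0 0"

```text
time: 21.28
ee_pos: [0.5334, 0.1361, 0.2091]
tool_rot: [0.004, 1.0, -0.0, 0.0]
force: [0.3, 0.1, -1.3]
finger_gap: 0.0597
grasp_force: 0.0
```

Run:
```python
from h import *
o=observe();print(o["time"],o["ee_pos"],o["tool_rot"],o["force"])
f=grab_frame("top");s=grab_frame("side")
for S in(100,130):
  for F,uv,r in((f,(357,203),12),(s,(253,154),10)):
    try:
      k,a,m=blob(F,uv,(12,S,80),(32,255,255),r=r); print("brass",S,k.round(2),a,fit(F,k,.104,.114,.052,(.56,-.25)))
    except Exception as e: print(e)
for V in(80,95,110):
  for F,uv,r in((f,(357,202),9),(s,(253,151),8)):
    try:
      k,a,m=blob(F,uv,(0,0,10),(180,90,V),r=r); print("steel",V,k.round(2),a,fit(F,k,.114,.124,.044,(.56,-.25)))
    except Exception as e: print(e)
W=world(f); d=abs(W[...,0]-.566)<.05; d&=abs(W[...,1]+.255)<.05; q=W[d&(W[...,2]>.117)&(W[...,2]<.14)]; print(len(q),q.min(0),q.max(0),q.mean(0))
for r in (None,):
  for row in range(192,214): print(row,''.join('%4d'%x for x in f["color"][row,345:371].max(1)))
```

```text
21.2833 [0.53340457 0.13605645 0.20914115] [ 4.21844534e-03  9.99991090e-01 -1.10345046e-04  1.08339100e-04] [ 0.28239475  0.131038   -1.34433478]
max() iterable argument is empty
brass 100 [254.28 155.88] 39.21875 (array([ 0.55931308, -0.23754559]), 92.24170312518254)
max() iterable argument is empty
brass 130 [254.22 156.03] 23.59375 (array([ 0.5593259 , -0.23585986]), 92.49878859648015)
steel 80 [357.45 201.16] 60.4375 (array([ 0.56960771, -0.25193295]), 136.6043867021799)
steel 80 [253.48 148.93] 59.28125 (array([ 0.56789921, -0.28805476]), 65.36345944472123)
steel 95 [357.12 201.09] 97.6875 (array([ 0.56958612, -0.25079268]), 136.57599774678238)
steel 95 [254.26 148.8 ] 93.21875 (array([ 0.56522494, -0.28974685]), 65.22495998605154)
steel 110 [356.37 203.08] 305.84375 (array([ 0.56184211, -0.24948603]), 137.02784589328803)
steel 110 [251.62 148.93] 163.5 (array([ 0.57464682, -0.28750346]), 65.33369442087132)Traceback (most recent call last):
  File "<stdin>", line 14, in <module>
    return umr_minimum(a, axis, None, out, keepdims, initial, where)
ValueError: zero-size array to reduction operation minimum which has no identity
```

Request:
arm_command --pt "-0.4 0.003 0.03 0 0 0 0" --pt "-0.4 0.006 0.06 0 0 0 0" --pt "-0.4 0.008 0.09 0 0 0 0" --pt "-0.4 0.01 0.11 0 0 0 0" --pt "-0.4 0.01 0.12 0 0 0 0"

```text
time: 21.8
ee_pos: [0.5236, 0.2577, 0.2094]
tool_rot: [0.002, 1.0, 0.001, -0.0]
force: [-0.4, -0.1, -1.0]
finger_gap: 0.0598
grasp_force: 0.0
```

Run:
```python
from h import *
o=observe();print(o["time"],o["ee_pos"],o["tool_rot"],o["force"],o["joint_pos"])
f=grab_frame("top");s=grab_frame("side")
for S in(100,130):
  for F,uv,r in((f,(357,203),12),(s,(253,154),10)):
    try:
      k,a,m=blob(F,uv,(12,S,80),(32,255,255),r=r); print("brass",S,k.round(2),a,fit(F,k,.104,.114,.052,(.56,-.25)))
    except Exception as e: print(e)
for V in(80,95,110):
  for F,uv,r in((f,(357,202),9),(s,(253,151),8)):
    try:
      k,a,m=blob(F,uv,(0,0,10),(180,90,V),r=r); print("steel",V,k.round(2),a,fit(F,k,.114,.124,.044,(.56,-.25)))
    except Exception as e: print(e)
W=world(f); Ws=world(s)
for w in (W,Ws):
  d=(abs(w[...,0]-.566)<.05)&(abs(w[...,1]+.255)<.05)&(w[...,2]>.117)&(w[...,2]<.14); q=w[d]
  if len(q): print(len(q),q.min(0),q.max(0),q.mean(0))
for n,F in(("top",f),("side",s)):
  w=np.load(n+"0.npy"); d=(abs(w[...,0]-.512)<.05)&(abs(w[...,1]-.36)<.05)
  for a,b in((.118,.15),(.15,.17),(.02,.105)):
    q=w[d&(w[...,2]>a)&(w[...,2]<b)]; print(n,a,len(q),q.mean(0).round(4),np.percentile(q,[5,95],axis=0).round(3).tolist())
  m=(d&(w[...,2]>.112)).astype(np.uint8); c=max(cv2.findContours(m,0,1)[0],key=cv2.contourArea); k,a=cen(c.reshape(-1,2)); print(k,a,fit(F,k,.11,.157,.024,(.51,.36)))
```

```text
21.8 [0.52355264 0.25772495 0.20941207] [ 2.03892788e-03  9.99997640e-01  7.44313737e-04 -9.00475262e-05] [-0.44334173 -0.05819606 -0.96601362] [ 0.17271446  0.61150412 -1.13206043  1.61041929  0.57039998  1.28983753
  0.51361979]
brass 100 [356.36 205.36] 126.0 (array([ 0.55761625, -0.25207121]), 186.57217712746933)
brass 100 [254.68 155.69] 38.03125 (array([ 0.55813985, -0.23981925]), 91.91836307651829)
brass 130 [356.59 207.29] 73.03125 (array([ 0.550886  , -0.25403381]), 187.24279471789487)
brass 130 [254.71 155.98] 22.125 (array([ 0.55768346, -0.23656649]), 92.42195054702461)
steel 80 [349.66 201.08] 41.9375 (array([ 0.56360472, -0.2259379 ]), 136.32950280350633)
steel 80 [250.12 151.04] 169.5625 (array([ 0.5769114 , -0.26149781]), 68.03805192443542)
steel 95 [349.65 199.62] 59.96875 (array([ 0.56883116, -0.22499103]), 135.98180910316296)
steel 95 [251.2  150.96] 203.6875 (array([ 0.57312696, -0.26264009]), 67.96555553912185)
steel 110 [357.91 202.93] 106.25 (array([ 0.56363028, -0.25452002]), 137.04713696986437)
steel 110 [252.35 151.8 ] 248.5 (array([ 0.56783241, -0.25286945])
[... 221 characters left out ...]
55846682 -0.25263286  0.12224866]
top 0.118 29 [0.5032 0.354  0.137 ] [[0.497, 0.348, 0.121], [0.515, 0.364, 0.149]]
top 0.15 28 [0.5074 0.3586 0.155 ] [[0.499, 0.351, 0.151], [0.516, 0.366, 0.162]]
top 0.02 85 [0.4982 0.3509 0.066 ] [[0.491, 0.343, 0.025], [0.51, 0.366, 0.102]]
[180.72086721 177.05149051] 61.5 (array([0.50696966, 0.35692811]), 75.32921284029726)
side 0.118 134 [0.5081 0.3668 0.1341] [[0.499, 0.362, 0.12], [0.518, 0.371, 0.148]]
side 0.15 72 [0.5085 0.3625 0.1556] [[0.499, 0.352, 0.151], [0.518, 0.37, 0.158]]
side 0.02 485 [0.5074 0.3706 0.0636] [[0.494, 0.363, 0.025], [0.522, 0.375, 0.1]]
[245.53108466 232.41534392] 252.0 (array([0.50896512, 0.35993157]), 274.2942830196116)
```

Request:
arm_command --pt "-0.4 0.006 0.03 0 0 0 0" --pt "-0.4 0.011 0.07 0 0 0 0" --pt "-0.4 0.016 0.1 0 0 0 0" --pt "-0.4 0.016 0.1 0.02 0 0 0" --pt "-0.4 0.016 0.1 0.03 0 0 0"

```text
time: 22.32
ee_pos: [0.5095, 0.3545, 0.1779]
tool_rot: [0.003, 1.0, -0.0, -0.0]
force: [0.7, -1.2, -0.9]
finger_gap: 0.0599
grasp_force: 0.0
```

Request:
arm_command --pt "-0.4 0 0 0 0 0 0" --pt "-0.4 0 0 0 0 0 0" --pt "-0.4 0 0 0 0 0 0" --pt "-0.4 0 0 0 0 0 0"

```text
time: 22.65
ee_pos: [0.5107, 0.3536, 0.1801]
tool_rot: [0.005, 1.0, 0.0, 0.0]
force: [0.3, -0.5, 0.8]
finger_gap: 0.0595
grasp_force: 0.0
```

Run:
```python
from h import *
o=observe();print(o["time"],o["ee_pos"],o["tool_rot"],o["force"],o["joint_pos"])
```

```text
22.65 [0.51067201 0.35359332 0.18006426] [5.08247982e-03 9.99986973e-01 1.10376265e-04 4.58470036e-04] [ 0.2503966  -0.53185514  0.83848446] [-0.04279285  0.68067663 -1.07336268  1.5565129   0.61676338  1.2769147
  0.35475984]
```

Request:
arm_command --pt "-0.4 0.003 0.0044 0.02 0 0 0" --pt "-0.4 0.003 0.0044 0.04 0 0 0" --pt "-0.4 0.003 0.0044 0.06 0 0 0" --pt "-0.4 0.003 0.0044 0.075 0 0 0" --pt "-0.4 0.003 0.0044 0.08 0 0 0"

```text
time: 23.07
ee_pos: [0.5066, 0.3576, 0.0974]
tool_rot: [0.004, 1.0, -0.001, -0.001]
force: [0.9, -0.8, -0.3]
finger_gap: 0.0599
grasp_force: 0.0
```

Request:
arm_command --pt "-0.4 0 0 0 0 0 0" --pt "-0.4 0 0 0 0 0 0" --pt "-0.4 0 0 0 0 0 0"

```text
time: 23.32
ee_pos: [0.5071, 0.3597, 0.1006]
tool_rot: [0.004, 1.0, 0.001, 0.001]
force: [0.8, 0.9, -0.0]
finger_gap: 0.0598
grasp_force: 0.0
```

Request:
arm_command --pt "0.3 0 0 0 0 0 0" --pt "0.6 0 0 0 0 0 0" --pt "0.6 0 0 0 0 0 0" --pt "0.6 0 0 0 0 0 0" --pt "0.6 0 0 0 0 0 0" --force 20

```text
time: 23.73
ee_pos: [0.5069, 0.3592, 0.0999]
tool_rot: [0.004, 1.0, 0.0, 0.0]
force: [-1.3, -2.0, 5.4]
finger_gap: 0.0209
grasp_force: 21.1
```

Run:
```python
from h import *
s=grab_frame("side");o=observe();print(o["time"],o["ee_pos"],o["tool_rot"],o["force"],o["moment"],o["finger_gap"],o["grasp_force"])
W=world(s); print(proj(s,[[.508,.358,.13]]))
for v in range(215,246): print(v,[tuple(int(x) for x in 1000*W[v,u]) if np.isfinite(W[v,u,0]) else 0 for u in(243,246,249)],s["color"][v,246])
```

```text
23.7833 [0.50687155 0.35918033 0.09987367] [4.05945977e-03 9.99991704e-01 8.32444420e-05 3.25493183e-04] [-0.21642428 -1.86981082  5.57434432] [-0.43496396  0.12485063 -0.01747223] 0.021072994404973195 21.11853604990756
[[246.14804828 233.49543825]]
215 [(505, 413, 201), (499, 414, 201), (494, 404, 197)] [36 40 45]
216 [(505, 412, 198), (499, 411, 198), (494, 405, 195)] [38 42 48]
217 [(505, 412, 196), (499, 409, 195), (494, 404, 192)] [36 37 46]
218 [(505, 410, 193), (500, 409, 192), (494, 406, 191)] [38 42 49]
219 [(507, 395, 183), (501, 397, 184), (494, 406, 189)] [36 38 47]
220 [(507, 397, 182), 0, (494, 408, 188)] [44 46 50]
221 [(507, 399, 181), (501, 397, 179), (494, 404, 184)] [43 43 51]
222 [(507, 401, 179), (501, 400, 179), (495, 403, 181)] [37 39 44]
223 [(507, 399, 176), (501, 400, 177), (495, 402, 178)] [39 41 48]
224 [(507, 397, 173), (501, 398, 173), (495, 399, 174)] [34 38 44]
225 [(510, 382, 163), (504, 382, 163), (499, 373, 159)] [36 42 47]
226 [(510, 384, 161), (504, 382, 160), (499, 373, 156)] [39 42 48]
227 [(510, 383, 159), (504, 380, 157), (499, 375, 154)] [39 
[... 536 characters left out ...]
42 50]
236 [(510, 382, 137), (504, 382, 137), (499, 374, 133)] [40 42 50]
237 [(511, 380, 134), (505, 381, 134), (499, 377, 132)] [63 65 73]
238 [(512, 374, 128), (505, 377, 130), (499, 374, 129)] [ 94 100 108]
239 [(513, 369, 123), (506, 369, 123), (499, 373, 126)] [ 80  85 115]
240 [(513, 367, 119), (507, 368, 120), (501, 365, 119)] [ 53  56 125]
241 [(513, 369, 118), (507, 368, 118), (501, 364, 116)] [ 50  57 130]
242 [(513, 371, 116), (507, 369, 115), (500, 373, 118)] [ 90  94 135]
243 [(513, 370, 113), (506, 372, 115), (500, 369, 113)] [121 125 141]
244 [(513, 372, 112), (506, 373, 113), (500, 372, 113)] [128 133 140]
245 [(513, 372, 110), (507, 371, 109), (501, 367, 108)] [124 127 130]
```

Request:
arm_command --pt "0.2 0 0 0 0 0 0" --pt "0 0 0 0 0 0 0" --pt "0 0 0 0.006 0 0 0" --pt "0 0 0 0.006 0 0 0.04" --pt "0 0 0 0.006 0 0 0.08"

```text
time: 24.2
ee_pos: [0.5064, 0.3586, 0.0921]
tool_rot: [0.131, 0.991, -0.0, -0.001]
force: [-0.4, 0.8, 0.3]
finger_gap: 0.0426
grasp_force: 0.0
```

Request:
arm_command --pt "0 0 0 0 0 0 0.19" --pt "0 0 0 0 0 0 0.19" --pt "0 0 0 0 0 0 0.19" --pt "0 0 0 0 0 0 0.19" --pt "0 0 0 0 0 0 0.19"

```text
time: 24.62
ee_pos: [0.5065, 0.3589, 0.0926]
tool_rot: [0.418, 0.909, -0.0, -0.0]
force: [0.2, -0.7, 0.7]
finger_gap: 0.0424
grasp_force: 0.0
```

Request:
arm_command --pt "0 0 0 0 0 0 0.19" --pt "0 0 0 0 0 0 0.19" --pt "0 0 0 0 0 0 0.19" --pt "0 0 0 0 0 0 0.19" --pt "0 0 0 0 0 0 0.19"

```text
time: 25.03
ee_pos: [0.5064, 0.3589, 0.0927]
tool_rot: [0.666, 0.746, -0.0, -0.0]
force: [-0.6, 0.1, 0.8]
finger_gap: 0.0427
grasp_force: 0.0
```

Request:
arm_command --pt "0 0 0 0 0 0 0.04" --pt "0 0 0 0 0 0 0.04" --pt "0 0 0 0 0 0 0.04" --pt "0 0 0 0 0 0 0.04"

```text
time: 25.37
ee_pos: [0.5065, 0.3589, 0.0929]
tool_rot: [0.708, 0.706, -0.0, 0.0]
force: [-0.4, -0.7, -0.4]
finger_gap: 0.0428
grasp_force: 0.0
```

Request:
arm_command --pt "0.3 0 0 0 0 0 0" --pt "0.6 0 0 0 0 0 0" --pt "0.6 0 0 0 0 0 0" --pt "0.6 0 0 0 0 0 0" --pt "0.6 0 0 0 0 0 0" --force 20

```text
time: 25.78
ee_pos: [0.5079, 0.359, 0.0936]
tool_rot: [0.71, 0.705, 0.001, 0.0]
force: [4.6, 0.4, -0.2]
finger_gap: 0.0213
grasp_force: 22.0
```

Run:
```python
from h import *
o=observe();print(o["time"],o["ee_pos"],o["tool_rot"],o["force"],o["moment"],o["finger_gap"],o["grasp_force"],o["joint_pos"])
```

```text
25.7833 [0.50794707 0.35898843 0.09355424] [7.09579813e-01 7.04624495e-01 8.19218394e-04 3.72385766e-04] [ 4.56491002  0.37712124 -0.15296748] [ 0.05325971 -1.32758429 -0.00146626] 0.02125358468688989 22.03093964868458 [-0.2776763   0.62464279 -0.6448172   1.66763028  0.43351626  0.99469403
 -1.07886739]
```

Request:
arm_command --pt "0.3 0 0 0 0 0 0" --pt "0.3 0 0.0025 0 0 0 0" --pt "0.3 0 0.0025 0 0 0 0"

```text
time: 26.03
ee_pos: [0.5089, 0.3589, 0.093]
tool_rot: [0.709, 0.705, -0.0, -0.0]
force: [0.2, -0.9, 0.3]
finger_gap: 0.0296
grasp_force: 0.0
```

Request:
arm_command --pt "0.6 0 0 0 0 0 0" --pt "0.6 0 0 0 0 0 0" --pt "0.6 0 0 0 0 0 0" --pt "0.6 0 0 0 0 0 0" --force 60

```text
time: 26.37
ee_pos: [0.5088, 0.3591, 0.0933]
tool_rot: [0.709, 0.705, -0.0, -0.0]
force: [-1.1, 0.6, 1.5]
finger_gap: 0.0204
grasp_force: 58.7
```

Run:
```python
from h import *
o=observe();print(o["time"],o["ee_pos"],o["tool_rot"],o["force"],o["moment"],o["finger_gap"],o["grasp_force"])
```

```text
26.3667 [0.5087817  0.35911437 0.09325108] [ 7.09346510e-01  7.04859896e-01 -1.99807064e-04 -1.27143774e-04] [-1.13851539  0.64172494  1.52189631] [-0.00637036  0.24364133  0.00219941] 0.020425103800321257 58.66417278070003
```

Request:
arm_command --pt "0.6 0 0 -0.02 0 0 0" --pt "0.6 0 0 -0.05 0 0 0" --pt "0.6 0 0 -0.085 0 0 0" --pt "0.6 0 0 -0.12 0 0 0" --pt "0.6 0 0 -0.14 0 0 0"

```text
time: 26.78
ee_pos: [0.5096, 0.36, 0.237]
tool_rot: [0.709, 0.705, 0.002, 0.0]
force: [0.8, 1.1, -1.3]
finger_gap: 0.0205
grasp_force: 60.3
```

Request:
arm_command --pt "0.6 0 0 0 0 0 0" --pt "0.6 -0.02 0.002 0 0 0 0" --pt "0.6 -0.05 0.005 0 0 0 0" --pt "0.6 -0.08 0.008 0 0 0 0" --pt "0.6 -0.115 0.012 0 0 0 0"

```text
time: 27.2
ee_pos: [0.5194, 0.2435, 0.2321]
tool_rot: [0.709, 0.705, -0.001, -0.0]
force: [1.2, -0.4, -1.6]
finger_gap: 0.0205
grasp_force: 60.2
```

Run:
```python
from h import *
o=observe();print(o["time"],o["ee_pos"],o["tool_rot"],o["force"],o["moment"],o["finger_gap"],o["grasp_force"])
```

```text
27.2 [0.51941954 0.24349843 0.23209405] [ 7.08721530e-01  7.05487928e-01 -5.88366384e-04 -4.78676306e-04] [ 1.21305331 -0.38906298 -1.6174187 ] [-0.08101707 -0.07183754 -0.02270269] 0.020479193233401315 60.22860025987029
```

Request:
arm_command --pt "0.6 -0.035 0.004 0 0 0 0" --pt "0.6 -0.07 0.007 0 0 0 0" --pt "0.6 -0.105 0.011 0 0 0 0" --pt "0.6 -0.14 0.014 0 0 0 0" --pt "0.6 -0.166 0.017 0 0 0 0"

```text
time: 27.62
ee_pos: [0.5357, 0.0739, 0.2321]
tool_rot: [0.71, 0.704, -0.001, 0.0]
force: [-0.6, -0.7, -2.1]
finger_gap: 0.0205
grasp_force: 60.2
```

Request:
arm_command --pt "0.6 -0.035 0.004 0 0 0 0" --pt "0.6 -0.07 0.007 0 0 0 0" --pt "0.6 -0.105 0.011 0 0 0 0" --pt "0.6 -0.14 0.014 0 0 0 0" --pt "0.6 -0.166 0.017 0 0 0 0"

```text
time: 28.03
ee_pos: [0.5513, -0.0922, 0.232]
tool_rot: [0.71, 0.704, -0.001, -0.0]
force: [1.6, -0.1, -2.2]
finger_gap: 0.0201
grasp_force: 60.2
```

Request:
arm_command --pt "0.6 -0.035 0.004 0 0 0 0" --pt "0.6 -0.07 0.007 0 0 0 0" --pt "0.6 -0.105 0.011 0 0 0 0" --pt "0.6 -0.14 0.014 0 0 0 0" --pt "0.6 -0.166 0.017 0 0 0 0"

```text
time: 28.45
ee_pos: [0.5668, -0.2583, 0.2318]
tool_rot: [0.71, 0.704, -0.001, -0.0]
force: [-0.3, -0.2, -1.2]
finger_gap: 0.0204
grasp_force: 60.2
```

Request:
arm_command --pt "0.6 0 0 0 0 0 0" --pt "0.6 0 0 0 0 0 0" --pt "0.6 0 0 0 0 0 0" --pt "0.6 0 0 0 0 0 0" --pt "0.6 0 0 0 0 0 0"

```text
time: 28.87
ee_pos: [0.5682, -0.2528, 0.2333]
tool_rot: [0.709, 0.706, 0.0, -0.0]
force: [-0.4, 0.6, -1.6]
finger_gap: 0.0198
grasp_force: 60.2
```

Run:
```python
from h import *
s=grab_frame("side");o=observe();print(o["time"],o["ee_pos"],o["tool_rot"],R.from_quat(o["tool_rot"]).as_matrix().round(4).tolist(),o["force"],o["moment"],o["finger_gap"],o["grasp_force"])
W=world(s)
# pin columns: depth near y=-.25
for v in range(118,168,2):
    r=W[v,235:272]; m=(abs(r[:,1]+.255)<.045)
    us=np.where(m)[0]+235
    print(v,us.min() if len(us) else None,us.max() if len(us) else None, (1000*np.nanmean(r[m],0)).round().tolist() if m.any() else 0)
```

```text
28.9167 [ 0.56819    -0.25308625  0.23337619] [ 7.08791705e-01  7.05417832e-01  3.20584667e-05 -2.59112254e-05] [[0.0048, 1.0, 0.0], [1.0, -0.0048, 0.0001], [0.0001, 0.0, -1.0]] [-0.7664464  -0.20954712 -2.38401892] [ 0.021496    0.03374211 -0.03125243] 0.020477987217951906 60.24726130301133
118 251 253 [566.0, -247.0, 241.0]
120 251 253 [567.0, -249.0, 234.0]
122 251 253 [567.0, -249.0, 227.0]
124 251 253 [567.0, -249.0, 220.0]
126 251 253 [567.0, -248.0, 213.0]
128 251 253 [567.0, -251.0, 206.0]
130 251 253 [567.0, -248.0, 199.0]
132 251 253 [567.0, -247.0, 192.0]
134 251 254 [566.0, -250.0, 184.0]
136 251 254 [566.0, -250.0, 177.0]
138 251 254 [566.0, -252.0, 169.0]
140 251 254 [566.0, -247.0, 164.0]
142 252 253 [566.0, -249.0, 156.0]
144 None None 0
146 None None 0
148 None None 0
150 248 259 [565.0, -261.0, 123.0]
152 247 260 [562.0, -243.0, 121.0]
154 237 260 [583.0, -262.0, 107.0]
156 235 260 [586.0, -252.0, 103.0]
158 235 262 [582.0, -249.0, 97.0]
160 235 262 [581.0, -244.0, 91.0]
162 235 258 [590.0, -252.0, 80.0]
164 235 244 [619.0, -275.0, 64.0]
166 235 251 [607.0, -279.0, 55.0]
```

Run:
```python
from h import *
s=grab_frame("side");o=observe();print(o["ee_pos"],o["force"])
W=world(s)
# subpixel pin column from darkness/edges: upsampled gradient on rows 128..142
P=s["color"][126:142,240:266].astype(np.float32).mean(2)
print(P.mean(0).round().astype(int).tolist())
d=(W[...,1]>-.3)&(W[...,1]<-.2)&(W[...,2]>.155)&(W[...,2]<.20); cols=np.where(d[126:143,240:266])[1]+240
print("pin col",cols.mean(), "expected cols", proj(s,[[o["ee_pos"][0],-.253,.17],[.567,-.256,.17],[.567,-.256,.12],[.567,-.256,.10]])[:,0])
d=(abs(W[...,1]+.255)<.05)&(abs(W[...,0]-.566)<.05)&(W[...,2]>.116)&(W[...,2]<.135); v,u=np.where(d); print("steel rows",v.min(),v.max())
for r in range(v.min(),v.max()+1): print(r,u[v==r].min(),u[v==r].max(),len(u[v==r]))
for r in range(147,160): print(r,''.join('%4d'%x for x in s["color"][r,240:268].max(1)))
```

```text
[ 0.56818443 -0.25332299  0.2334474 ] [-0.18829851  0.42253651 -1.43877446]
[162, 161, 162, 163, 165, 165, 164, 162, 157, 151, 142, 131, 123, 119, 121, 125, 123, 118, 110, 106, 104, 102, 101, 97, 94, 93]
pin col 252.3695652173913 expected cols [252.01481451 252.45121488 252.6794202  252.76891306]
steel rows 149 154
149 249 257 9
150 248 259 12
151 247 259 12
152 247 259 13
153 248 258 11
154 252 254 3
147   90  85  87  91  92  90  94  97  99 103 102 106 112 113 118 120 122 122 130 132 135 135 138 138 137 146 149 151
148   90  92  87  89  85  82  84  84  91  90  90  91  95  98 104 103 106 112 112 115 119 119 119 124 125 131 132 136
149   88  93  92  88  86  87  84  84  90  90  87  81  80  82  85  88  92  98  98 101 106 105 105 111 110 114 115 123
150   93  92  90  88  89  83  85  81  84  85  77  68  67  74  72  76  80  83  88  92  94  90  92  96 100 103 102 105
151   90  89  91  91  89  88  87  83  78  78  74  65  67  68  70  72  75  79  77  89  89  89  87  90  93  96  95  95
152   91  96 100 112 118 115 108  92  80  71  73  70  68  66  64  66  67  63  73  95 116 119 116 116 115 117 114 118
153  111 116 124 139 153 152 140 121  95  83  68  68  65  69  61  66  66  71  84 112 141 164 165 168 167 166 168 169
154  127 128 134 145 141 136 140 150 144 121 103  95  97  94  95  96  96 103 110 128 157 184 192 190 192 194 191 190
155  133 135 134 138 139 132 113 146 154 152 149 145 149 145 147 143 138 134 128 132 156 187 192 191 196 194 194 191
156  134 134 135 137 136 130 117 124 145 149 152 152 153 158 153 151 144 134 123 118 138 168 180 186 183 183 182 185
157  132 132 133 134 134 134 125 108 115 133 138 138 144 144 143 139 129 115  94  82  99 118 144 159 168 169 169 164
158  120 124 130 129 135 132 129 118  96 110 117 127 129 131 133 126 107  85  81  84  84  95 108 140 147 146 145 152
159  110 108 113 115 116 120 118 120 113  96  88  94  92  99  97  88  80  80  83  82  81  84  97 122 129 131 127 131
```

Request:
arm_command --pt "0.6 -0.0025 0 0.005 0 0 0" --pt "0.6 -0.0025 0 0.01 0 0 0" --pt "0.6 -0.0025 0 0.015 0 0 0" --pt "0.6 -0.0025 0 0.02 0 0 0" --pt "0.6 -0.0025 0 0.02 0 0 0"

```text
time: 29.38
ee_pos: [0.5672, -0.2567, 0.2117]
tool_rot: [0.709, 0.705, -0.0, -0.001]
force: [-0.6, 0.6, -2.4]
finger_gap: 0.0202
grasp_force: 60.2
```

Request:
arm_command --pt "0.6 0 0 0 0 0 0" --pt "0.6 0 0 0 0 0 0" --pt "0.6 0 0 0 0 0 0" --pt "0.6 0 0 0 0 0 0"

```text
time: 29.72
ee_pos: [0.5682, -0.2569, 0.2136]
tool_rot: [0.709, 0.705, 0.0, 0.0]
force: [0.9, 0.3, -2.0]
finger_gap: 0.0205
grasp_force: 60.2
```

Run:
```python
from h import *
o=observe();print(o["time"],o["ee_pos"],o["tool_rot"],o["force"],o["moment"],o["qvel"].round(3))
```

```text
29.7167 [ 0.56824742 -0.25688579  0.21360593] [7.09464417e-01 7.04741207e-01 1.10185254e-04 2.46636427e-04] [ 0.87161847  0.28952385 -1.99945273] [ 0.0182124   0.04656813 -0.00946038] [-0.     0.001  0.001  0.    -0.001 -0.    -0.001]
```

Request:
arm_command --pt "0.6 0.001 0 0.003 0 0 0" --pt "0.6 0.001 0 0.006 0 0 0" --pt "0.6 0.001 0 0.009 0 0 0" --pt "0.6 0.001 0 0.012 0 0 0" --pt "0.6 0.001 0 0.012 0 0 0"

```text
time: 30.13
ee_pos: [0.5675, -0.2558, 0.2004]
tool_rot: [0.709, 0.705, -0.0, -0.001]
force: [-0.5, 0.8, -2.0]
finger_gap: 0.0201
grasp_force: 60.2
```

Request:
arm_command --pt "0.6 0 0 0.003 0 0 0" --pt "0.6 0 0 0.006 0 0 0" --pt "0.6 0 0 0.009 0 0 0" --pt "0.6 0 0 0.012 0 0 0" --pt "0.6 0 0 0.012 0 0 0"

```text
time: 30.55
ee_pos: [0.5677, -0.2558, 0.1885]
tool_rot: [0.709, 0.705, -0.0, -0.0]
force: [0.0, -1.2, -1.9]
finger_gap: 0.0202
grasp_force: 60.2
```

Request:
arm_command --pt "0.6 0 0 0.002 0 0 0" --pt "0.6 0 0 0.004 0 0 0" --pt "0.6 0 0 0.006 0 0 0" --pt "0.6 0 0 0.008 0 0 0" --pt "0.6 0 0 0.008 0 0 0"

```text
time: 30.97
ee_pos: [0.5678, -0.2559, 0.1808]
tool_rot: [0.709, 0.705, -0.0, -0.0]
force: [0.7, -0.3, -2.3]
finger_gap: 0.0204
grasp_force: 60.2
```

Request:
arm_command --pt "0.6 0 0 0.002 0 0 0" --pt "0.6 0 0 0.004 0 0 0" --pt "0.6 0 0 0.006 0 0 0" --pt "0.6 0 0 0.008 0 0 0" --pt "0.6 0 0 0.008 0 0 0"

```text
time: 31.38
ee_pos: [0.5678, -0.2558, 0.1728]
tool_rot: [0.709, 0.705, -0.0, -0.0]
force: [0.8, 0.2, -2.4]
finger_gap: 0.0203
grasp_force: 60.2
```

Run:
```python
from h import *
o=observe();print(o["time"],o["ee_pos"],o["tool_rot"],o["force"],o["moment"],o["qvel"].round(3))
```

```text
31.3833 [ 0.56777076 -0.25583596  0.1727506 ] [ 7.09471948e-01  7.04733581e-01 -1.69111881e-04 -3.26924357e-04] [ 0.75965579  0.17459981 -2.43946308] [ 0.01086024 -0.04679024 -0.01613491] [ 0.    -0.004  0.001 -0.005 -0.003  0.006  0.003]
```

Request:
arm_command --pt "0.6 0 0 0.004 0 0 0" --pt "0.6 0 0 0.008 0 0 0" --pt "0.6 0 0 0.012 0 0 0" --pt "0.6 0 0 0.016 0 0 0" --pt "0.6 0 0 0.016 0 0 0"

```text
time: 31.8
ee_pos: [0.5674, -0.2558, 0.1561]
tool_rot: [0.709, 0.705, -0.0, -0.001]
force: [-0.6, -0.1, -1.8]
finger_gap: 0.0204
grasp_force: 60.2
```

Request:
arm_command --pt "0.6 0 0 0.004 0 0 0" --pt "0.6 0 0 0.008 0 0 0" --pt "0.6 0 0 0.012 0 0 0" --pt "0.6 0 0 0.016 0 0 0" --pt "0.6 0 0 0.016 0 0 0"

```text
time: 32.22
ee_pos: [0.5675, -0.2558, 0.1402]
tool_rot: [0.709, 0.705, -0.0, -0.001]
force: [-0.5, -0.3, -2.1]
finger_gap: 0.0206
grasp_force: 60.2
```

Request:
arm_command --pt "0.6 0 0 0.002 0 0 0" --pt "0.6 0 0 0.004 0 0 0" --pt "0.6 0 0 0.006 0 0 0" --pt "0.6 0 0 0.008 0 0 0" --pt "0.6 0 0 0.008 0 0 0"

```text
time: 32.63
ee_pos: [0.5678, -0.2558, 0.1329]
tool_rot: [0.709, 0.705, -0.0, -0.0]
force: [-0.4, -0.4, -1.9]
finger_gap: 0.0203
grasp_force: 60.2
```

Run:
```python
from h import *
o=observe();print(o["time"],o["ee_pos"],o["tool_rot"],o["force"],o["moment"],o["qvel"].round(3))
```

```text
32.6333 [ 0.56783624 -0.25582863  0.13287208] [ 7.09461463e-01  7.04744183e-01 -1.22478874e-04 -2.33903425e-04] [-0.40169568 -0.42497746 -1.853023  ] [ 0.00841871 -0.01201888 -0.02133732] [ 0.001 -0.003 -0.002 -0.006 -0.001  0.008  0.   ]
```

Request:
arm_command --pt "0.6 0 0 0.002 0 0 0" --pt "0.6 0 0 0.005 0 0 0" --pt "0.6 0 0 0.008 0 0 0" --pt "0.6 0 0 0.01 0 0 0" --pt "0.6 0 0 0.01 0 0 0"

```text
time: 33.05
ee_pos: [0.5677, -0.2558, 0.1227]
tool_rot: [0.709, 0.705, -0.0, -0.0]
force: [-0.7, 0.1, -1.6]
finger_gap: 0.0203
grasp_force: 60.2
```

Request:
arm_command --pt "0.6 0 0 0.002 0 0 0" --pt "0.6 0 0 0.004 0 0 0" --pt "0.6 0 0 0.006 0 0 0" --pt "0.6 0 0 0.0075 0 0 0" --pt "0.6 0 0 0.0075 0 0 0"

```text
time: 33.47
ee_pos: [0.5678, -0.2558, 0.1154]
tool_rot: [0.709, 0.705, -0.0, -0.0]
force: [-0.3, -0.1, -1.8]
finger_gap: 0.0207
grasp_force: 60.2
```

Request:
arm_command --pt "0.6 0 0 0 0 0 0" --pt "0.6 0 0 0 0 0 0" --pt "0.6 0 0 0 0 0 0" --pt "0.6 0 0 0 0 0 0" --pt "0.6 0 0 0 0 0 0"

```text
time: 33.88
ee_pos: [0.5681, -0.2559, 0.1159]
tool_rot: [0.709, 0.705, 0.0, 0.0]
force: [0.4, 0.5, -1.6]
finger_gap: 0.0201
grasp_force: 60.2
```

Run:
```python
from h import *
s=grab_frame("side");o=observe();print(o["time"],o["ee_pos"],o["tool_rot"],o["force"],o["moment"],o["finger_gap"],o["grasp_force"],o["qvel"].round(3))
W=world(s)
for r in range(138,170): print(r,''.join('%4d'%x for x in s["color"][r,244:262].max(1)), [int(1000*x) if np.isfinite(x) else -1 for x in W[r,250:256:2,2]])
```

```text
33.9333 [ 0.56805611 -0.25591553  0.1158482 ] [ 7.09500012e-01  7.04705421e-01 -1.00042614e-05  4.32848386e-05] [-0.56547408 -0.41578727 -2.53075925] [ 0.03410541 -0.01009382  0.02325257] 0.020321699110314076 60.2467629709281 [ 0.001 -0.001  0.002  0.002  0.001  0.001 -0.002]
138  195 158  96  85  96  74  81  93 101  94  93  91  98  67  63 107 148 153 [169, 171, 170]
139  194 159  94  87  94  76  79  90  89  91  86  94  97  70  64 129 180 188 [165, 168, 167]
140  183 154  87  87  93  78  81  90  94  95  90  95  98  73  75 136 194 202 [162, 164, 162]
141  179 145  87  85  96  75  79  86  91  92  87  92  98  77  78 137 193 205 [159, 160, 160]
142  162 137  87  85  95  75  80  92  98  97  86  93 101  81  88 148 191 203 [155, 156, 156]
143  149 126  92  92  97  77  77  90  94  91  82  91 101  95 122 166 189 195 [152, 152, 152]
144  132 127 113 114 102  81  83  97 100  97  91  89 109 124 150 173 181 183 [146, 148, 149]
145  114 116 116 117 111  90  83  93  97  93  90  93 116 135 154 164 168 169 [144, 146, 145]
146  102 106 108 109 109 104 100 104 109 105 101 105 115 134 141 149 149 157 [1
[... 1415 characters left out ...]
  96  98  98 100 102 103 104 105  92  84  82  78  84  92  91 [87, 88, 88]
163   80  83  86  84  83  85  88  94 105 105 102  91  80  85  95 102  95  91 [3, 84, 85]
164   78  81  88  91  91  90  89  94 107 111  99  87  91  99  93  88  94  97 [1, 75, 73]
165   87  83  75  85  85  86  88 101 112 124 112  99  90  95  97  93  96  97 [3, 69, 70]
166   89  89  85  82  82  77  78  96 117 123 113  96  95  95  92  95  96  94 [53, 64, 66]
167   90  93  88  86  84  82  75  90 114 124 116 103  96  93  87  91  90  94 [54, 61, 61]
168   96  97  93  89  84  93  97 105 117 126 116 112 111  94  79  81  83  82 [54, 57, 57]
169  116 118 115  99  91 119 124 122 125 121 118 114 117 102  81  84  83  79 [55, 53, 54]
```

```bash
python3 -c "
from plant import *
print(finish_job())"
```

```text
the job is handed in; nothing more can be done
None
```

I handed the job in at about 34 s with both spacers stacked on the upper bushing, the pin threaded through both bushings and held upright and still with its tip about 7 mm below the lower lug and its collar about 8 mm above the steel spacer; all positions are from my own measurements, and the judge's verdict was not shown.

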